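# Level the pellet bed and clamp the chamber shut

### The job

Get the packed-bed chamber ready for the next run: put the tamper in the tool tray and spread the heaped ceramic pellets, with any that lie loose on the bench, over the whole bed floor in one even layer - every quarter of the bed covered, none on top of another, and at least a centimetre clear between neighbours. Then slide the cover shut up to its seal, hook the latch's bail over the keeper with the lever still raised, and push the lever over centre until it lies fully down and clamps the cover home. Leave the other things on the bench where they are.

Things in the scene. Friction and masses are not known exactly. Their poses are not given: they have to be found in the camera images.
- chamber: Fixed chamber. Origin on the bench under the bed's centre; z up; +y = the way the cover slides SHUT, towards the latch. Bed inside: 150 (x) by 190 (y) mm clear, centred on the origin, floor at z = 20, walls 8 thick, rim at z = 64. Runners for the open cover reach y = -354. Latch bracket, 18 wide in x, 90 high, at y = 115 to 145; its foot, 14 high, reaches y = 210.
- cover (a joint): Metres the sliding steel cover is open: 0.25 = fully open (chamber -y), 0 = hard end (+y). Friction 1.5 N. Slid shut it meets a spring-backed seal at 0.007 (2.5 N per mm beyond); the clamped latch draws it on to about 0.002 and holds it. Plate 166 x 208 x 6, underside at chamber z = 66, top 72; pieces must be lower than that.
- cover_grip (a point): Centre of the black grip block on top of the cover: 22 (chamber x) by 40 (chamber y) by 30 high, its top 15 above this point. Pinch it across its 22 mm from above and slide.
- keeper_seat (a point): On the cover: where the latch bar's axis lies when clamped (axes as chamber). Keeper, 18 wide in x: level ledge 3 mm below this point, from y = -33 to +7 about it, closed at +y by a lug 6 thick whose top is 14 above the point and leans over to y = 0. The bar passes over the lug and down on its -y side onto the ledge, then pulls to +y.
- lever (a joint): Latch lever angle, rad: 0 = clamped, level towards chamber +y; grows as it is raised up and over towards -y; 1.57 upright, 2.1 stop. Pivot along x at chamber (0, 130, 90) mm. Handle 16 wide (x), 7 thick, 8 to 68 mm from the pivot. Stays where left (0.1 N m friction) but follows when the bail is pulled.
- lever_tip (a point): Outer end of the lever's handle, on its mid-line, 68 mm from the pivot.
- bail (a joint): Bail angle, rad. The bail (loop) is hinged on a pin carried by the lever, 24 mm from the lever's pivot in direction lever - 0.49 rad; its cross bar is 78 mm from the pin in direction 2.944 + lever + bail (directions from chamber +y upwards). Stops -3.32 (folded back round the handle, as at the start) and 0.25. Swings freely under its weight.
- bail_bar (a point): Centre of the bail's cross bar: 6 dia along chamber x, a boss 12 dia at each end, the bosses' flat outer faces 44 mm apart: pinch it across these, along chamber x, from above. The loop's legs are 27 apart and straddle handle and lug.
- tamper_mid (a point): Bed tamper, standing upright in the bed at the start: steel foot 54 dia x 14, wooden handle 20 dia up to 90 high, 300 g. The point is on its axis, 45 above its underside.
- tool_tray: Fixed low grey open tray on the bench, 120 (x) by 110 (y) outside, 22 high, walls and floor 4. Origin under its centre.
- pellet1_mid (a point): White ceramic packing pellet, a short cylinder 28 dia x 24 high, 40 g; the point is its centre, z its axis. Always there, in the heap in the bed.
- pellet2_mid (a point): White ceramic packing pellet, a short cylinder 28 dia x 24 high, 40 g; the point is its centre, z its axis. Always there, in the heap in the bed.
- pellet3_mid (a point): White ceramic packing pellet, a short cylinder 28 dia x 24 high, 40 g; the point is its centre, z its axis. Always there, in the heap in the bed.
- pellet4_mid (a point): White ceramic packing pellet, a short cylinder 28 dia x 24 high, 40 g; the point is its centre, z its axis. Always there, in the heap in the bed.
- pellet5_mid (a point): White ceramic packing pellet, a short cylinder 28 dia x 24 high, 40 g; the point is its centre, z its axis. Always there, in the heap in the bed.
- pellet6_mid (a point): White ceramic packing pellet, a short cylinder 28 dia x 24 high, 40 g; the point is its centre, z its axis. In the heap's upper layer, or absent.
- pellet7_mid (a point): White ceramic packing pellet, a short cylinder 28 dia x 24 high, 40 g; the point is its centre, z its axis. In the heap's upper layer, or absent.
- pellet8_mid (a point): White ceramic packing pellet, a short cylinder 28 dia x 24 high, 40 g; the point is its centre, z its axis. On the bench in front of the chamber (robot's side), or absent.
- pellet9_mid (a point): White ceramic packing pellet, a short cylinder 28 dia x 24 high, 40 g; the point is its centre, z its axis. On the bench in front of the chamber (robot's side), or absent.
- lens_barrel: Bystander: loose black lens barrel standing on end, 58 dia x 65 high, origin at its underside; leave alone.
- flange_ring: Bystander: loose steel ring flange lying flat, about 115 over all x 16, origin at its underside; leave alone.
- spanner: Bystander: loose steel spanner lying on the bench, about 160 long, origin at its underside; leave alone.
- grease_jar: Bystander: loose jar, 56 dia x 70 high, origin at its underside; leave alone.
Not all that is in view belongs to the job. What is shaped like the part that bears pellet4_mid but orange is not meant. What is shaped like the part that bears tamper_mid but red is not meant.

How it is judged:
On the way, in this order (a step that is already met when the one before it is completed fails the run):
1. all pellets spread in one even layer on the bed floor, tamper out of the bed (x of pellet1_mid in the frame of chamber between -0.075 and 0.075 m and y of pellet1_mid in the frame of chamber between -0.095 and 0.095 m and z of pellet1_mid in the frame of chamber between 0.022 and 0.042 m and x of pellet2_mid in the frame of chamber between -0.075 and 0.075 m and y of pellet2_mid in the frame of chamber between -0.095 and 0.095 m and z of pellet2_mid in the frame of chamber between 0.022 and 0.042 m and x of pellet3_mid in the frame of chamber between -0.075 and 0.075 m and y of pellet3_mid in the frame of chamber between -0.095 and 0.095 m and z of pellet3_mid in the frame of chamber between 0.022 and 0.042 m and x of pellet4_mid in the frame of chamber between -0.075 and 0.075 m and y of pellet4_mid in the frame of chamber between -0.095 and 0.095 m and z of pellet4_mid in the frame of chamber between 0.022 and 0.042 m and x of pellet5_mid in the frame of chamber between -0.075 and 0.075 m and y of pellet5_mid in the frame of chamber between -0.095 and 0.095 m and z of pellet5_mid in the frame of chamber between 0.022 and 0.042 m and x of pellet6_mid in the frame of chamber between -0.075 and 0.075 m and y of pellet6_mid in the frame of chamber between -0.095 and 0.095 m and z of pellet6_mid in the frame of chamber between 0.022 and 0.042 m and x of pellet7_mid in the frame of chamber between -0.075 and 0.075 m and y of pellet7_mid in the frame of chamber between -0.095 and 0.095 m and z of pellet7_mid in the frame of chamber between 0.022 and 0.042 m and x of pellet8_mid in the frame of chamber between -0.075 and 0.075 m and y of pellet8_mid in the frame of chamber between -0.095 and 0.095 m and z of pellet8_mid in the frame of chamber between 0.022 and 0.042 m and x of pellet9_mid in the frame of chamber between -0.075 and 0.075 m and y of pellet9_mid in the frame of chamber between -0.095 and 0.095 m and z of pellet9_mid in the frame of chamber between 0.022 and 0.042 m and horizontal distance between each of pellet2_mid, pellet3_mid, pellet4_mid, pellet5_mid, pellet6_mid, pellet7_mid, pellet8_mid, pellet9_mid and pellet1_mid above 0.035 m and horizontal distance between each of pellet3_mid, pellet4_mid, pellet5_mid, pellet6_mid, pellet7_mid, pellet8_mid, pellet9_mid and pellet2_mid above 0.035 m and horizontal distance between each of pellet4_mid, pellet5_mid, pellet6_mid, pellet7_mid, pellet8_mid, pellet9_mid and pellet3_mid above 0.035 m and horizontal distance between each of pellet5_mid, pellet6_mid, pellet7_mid, pellet8_mid, pellet9_mid and pellet4_mid above 0.035 m and horizontal distance between each of pellet6_mid, pellet7_mid, pellet8_mid, pellet9_mid and pellet5_mid above 0.035 m and horizontal distance between each of pellet7_mid, pellet8_mid, pellet9_mid and pellet6_mid above 0.035 m and horizontal distance between each of pellet8_mid, pellet9_mid and pellet7_mid above 0.035 m and horizontal distance between pellet9_mid and pellet8_mid above 0.035 m and ((x of pellet1_mid in the frame of chamber below 0 m and y of pellet1_mid in the frame of chamber below 0 m) or (x of pellet2_mid in the frame of chamber below 0 m and y of pellet2_mid in the frame of chamber below 0 m) or (x of pellet3_mid in the frame of chamber below 0 m and y of pellet3_mid in the frame of chamber below 0 m) or (x of pellet4_mid in the frame of chamber below 0 m and y of pellet4_mid in the frame of chamber below 0 m) or (x of pellet5_mid in the frame of chamber below 0 m and y of pellet5_mid in the frame of chamber below 0 m) or (x of pellet6_mid in the frame of chamber below 0 m and y of pellet6_mid in the frame of chamber below 0 m) or (x of pellet7_mid in the frame of chamber below 0 m and y of pellet7_mid in the frame of chamber below 0 m) or (x of pellet8_mid in the frame of chamber below 0 m and y of pellet8_mid in the frame of chamber below 0 m) or (x of pellet9_mid in the frame of chamber below 0 m and y of pellet9_mid in the frame of chamber below 0 m)) and ((x of pellet1_mid in the frame of chamber below 0 m and y of pellet1_mid in the frame of chamber above 0 m) or (x of pellet2_mid in the frame of chamber below 0 m and y of pellet2_mid in the frame of chamber above 0 m) or (x of pellet3_mid in the frame of chamber below 0 m and y of pellet3_mid in the frame of chamber above 0 m) or (x of pellet4_mid in the frame of chamber below 0 m and y of pellet4_mid in the frame of chamber above 0 m) or (x of pellet5_mid in the frame of chamber below 0 m and y of pellet5_mid in the frame of chamber above 0 m) or (x of pellet6_mid in the frame of chamber below 0 m and y of pellet6_mid in the frame of chamber above 0 m) or (x of pellet7_mid in the frame of chamber below 0 m and y of pellet7_mid in the frame of chamber above 0 m) or (x of pellet8_mid in the frame of chamber below 0 m and y of pellet8_mid in the frame of chamber above 0 m) or (x of pellet9_mid in the frame of chamber below 0 m and y of pellet9_mid in the frame of chamber above 0 m)) and ((x of pellet1_mid in the frame of chamber above 0 m and y of pellet1_mid in the frame of chamber below 0 m) or (x of pellet2_mid in the frame of chamber above 0 m and y of pellet2_mid in the frame of chamber below 0 m) or (x of pellet3_mid in the frame of chamber above 0 m and y of pellet3_mid in the frame of chamber below 0 m) or (x of pellet4_mid in the frame of chamber above 0 m and y of pellet4_mid in the frame of chamber below 0 m) or (x of pellet5_mid in the frame of chamber above 0 m and y of pellet5_mid in the frame of chamber below 0 m) or (x of pellet6_mid in the frame of chamber above 0 m and y of pellet6_mid in the frame of chamber below 0 m) or (x of pellet7_mid in the frame of chamber above 0 m and y of pellet7_mid in the frame of chamber below 0 m) or (x of pellet8_mid in the frame of chamber above 0 m and y of pellet8_mid in the frame of chamber below 0 m) or (x of pellet9_mid in the frame of chamber above 0 m and y of pellet9_mid in the frame of chamber below 0 m)) and ((x of pellet1_mid in the frame of chamber above 0 m and y of pellet1_mid in the frame of chamber above 0 m) or (x of pellet2_mid in the frame of chamber above 0 m and y of pellet2_mid in the frame of chamber above 0 m) or (x of pellet3_mid in the frame of chamber above 0 m and y of pellet3_mid in the frame of chamber above 0 m) or (x of pellet4_mid in the frame of chamber above 0 m and y of pellet4_mid in the frame of chamber above 0 m) or (x of pellet5_mid in the frame of chamber above 0 m and y of pellet5_mid in the frame of chamber above 0 m) or (x of pellet6_mid in the frame of chamber above 0 m and y of pellet6_mid in the frame of chamber above 0 m) or (x of pellet7_mid in the frame of chamber above 0 m and y of pellet7_mid in the frame of chamber above 0 m) or (x of pellet8_mid in the frame of chamber above 0 m and y of pellet8_mid in the frame of chamber above 0 m) or (x of pellet9_mid in the frame of chamber above 0 m and y of pellet9_mid in the frame of chamber above 0 m)) and not (x of tamper_mid in the frame of chamber between -0.09 and 0.09 m and y of tamper_mid in the frame of chamber between -0.11 and 0.11 m)), for 0.2 s.
2. cover slid shut up to the seal (value of joint cover below 0.012 m), for 0.1 s.
3. bail hooked behind the keeper's lug, lever still raised (y of bail_bar in the frame of keeper_seat between -0.03 and 0.004 m and z of bail_bar in the frame of keeper_seat between -0.008 and 0.007 m and value of joint lever above 0.8 rad), for 0.2 s.
4. lever pushed over centre, bail tight, cover drawn home (value of joint lever below 0.1 rad and value of joint cover below 0.0045 m and y of bail_bar in the frame of keeper_seat between -0.006 and 0.004 m and z of bail_bar in the frame of keeper_seat between -0.008 and 0.007 m), for 0.2 s.
At the end, for the whole second after the job is handed in: Every pellet on the bed floor inside the bed, centres 35 mm or more apart, one or more in each quarter; lever within 0.1 rad of fully down, bail's bar within 6 mm of the keeper seat, cover within 4.5 mm of its hard end; tamper in the tool tray; all at rest (all of step 4 and x of pellet1_mid in the frame of chamber between -0.075 and 0.075 m and y of pellet1_mid in the frame of chamber between -0.095 and 0.095 m and z of pellet1_mid in the frame of chamber between 0.022 and 0.042 m and x of pellet2_mid in the frame of chamber between -0.075 and 0.075 m and y of pellet2_mid in the frame of chamber between -0.095 and 0.095 m and z of pellet2_mid in the frame of chamber between 0.022 and 0.042 m and x of pellet3_mid in the frame of chamber between -0.075 and 0.075 m and y of pellet3_mid in the frame of chamber between -0.095 and 0.095 m and z of pellet3_mid in the frame of chamber between 0.022 and 0.042 m and x of pellet4_mid in the frame of chamber between -0.075 and 0.075 m and y of pellet4_mid in the frame of chamber between -0.095 and 0.095 m and z of pellet4_mid in the frame of chamber between 0.022 and 0.042 m and x of pellet5_mid in the frame of chamber between -0.075 and 0.075 m and y of pellet5_mid in the frame of chamber between -0.095 and 0.095 m and z of pellet5_mid in the frame of chamber between 0.022 and 0.042 m and x of pellet6_mid in the frame of chamber between -0.075 and 0.075 m and y of pellet6_mid in the frame of chamber between -0.095 and 0.095 m and z of pellet6_mid in the frame of chamber between 0.022 and 0.042 m and x of pellet7_mid in the frame of chamber between -0.075 and 0.075 m and y of pellet7_mid in the frame of chamber between -0.095 and 0.095 m and z of pellet7_mid in the frame of chamber between 0.022 and 0.042 m and x of pellet8_mid in the frame of chamber between -0.075 and 0.075 m and y of pellet8_mid in the frame of chamber between -0.095 and 0.095 m and z of pellet8_mid in the frame of chamber between 0.022 and 0.042 m and x of pellet9_mid in the frame of chamber between -0.075 and 0.075 m and y of pellet9_mid in the frame of chamber between -0.095 and 0.095 m and z of pellet9_mid in the frame of chamber between 0.022 and 0.042 m and horizontal distance between each of pellet2_mid, pellet3_mid, pellet4_mid, pellet5_mid, pellet6_mid, pellet7_mid, pellet8_mid, pellet9_mid and pellet1_mid above 0.035 m and horizontal distance between each of pellet3_mid, pellet4_mid, pellet5_mid, pellet6_mid, pellet7_mid, pellet8_mid, pellet9_mid and pellet2_mid above 0.035 m and horizontal distance between each of pellet4_mid, pellet5_mid, pellet6_mid, pellet7_mid, pellet8_mid, pellet9_mid and pellet3_mid above 0.035 m and horizontal distance between each of pellet5_mid, pellet6_mid, pellet7_mid, pellet8_mid, pellet9_mid and pellet4_mid above 0.035 m and horizontal distance between each of pellet6_mid, pellet7_mid, pellet8_mid, pellet9_mid and pellet5_mid above 0.035 m and horizontal distance between each of pellet7_mid, pellet8_mid, pellet9_mid and pellet6_mid above 0.035 m and horizontal distance between each of pellet8_mid, pellet9_mid and pellet7_mid above 0.035 m and horizontal distance between pellet9_mid and pellet8_mid above 0.035 m and ((x of pellet1_mid in the frame of chamber below 0 m and y of pellet1_mid in the frame of chamber below 0 m) or (x of pellet2_mid in the frame of chamber below 0 m and y of pellet2_mid in the frame of chamber below 0 m) or (x of pellet3_mid in the frame of chamber below 0 m and y of pellet3_mid in the frame of chamber below 0 m) or (x of pellet4_mid in the frame of chamber below 0 m and y of pellet4_mid in the frame of chamber below 0 m) or (x of pellet5_mid in the frame of chamber below 0 m and y of pellet5_mid in the frame of chamber below 0 m) or (x of pellet6_mid in the frame of chamber below 0 m and y of pellet6_mid in the frame of chamber below 0 m) or (x of pellet7_mid in the frame of chamber below 0 m and y of pellet7_mid in the frame of chamber below 0 m) or (x of pellet8_mid in the frame of chamber below 0 m and y of pellet8_mid in the frame of chamber below 0 m) or (x of pellet9_mid in the frame of chamber below 0 m and y of pellet9_mid in the frame of chamber below 0 m)) and ((x of pellet1_mid in the frame of chamber below 0 m and y of pellet1_mid in the frame of chamber above 0 m) or (x of pellet2_mid in the frame of chamber below 0 m and y of pellet2_mid in the frame of chamber above 0 m) or (x of pellet3_mid in the frame of chamber below 0 m and y of pellet3_mid in the frame of chamber above 0 m) or (x of pellet4_mid in the frame of chamber below 0 m and y of pellet4_mid in the frame of chamber above 0 m) or (x of pellet5_mid in the frame of chamber below 0 m and y of pellet5_mid in the frame of chamber above 0 m) or (x of pellet6_mid in the frame of chamber below 0 m and y of pellet6_mid in the frame of chamber above 0 m) or (x of pellet7_mid in the frame of chamber below 0 m and y of pellet7_mid in the frame of chamber above 0 m) or (x of pellet8_mid in the frame of chamber below 0 m and y of pellet8_mid in the frame of chamber above 0 m) or (x of pellet9_mid in the frame of chamber below 0 m and y of pellet9_mid in the frame of chamber above 0 m)) and ((x of pellet1_mid in the frame of chamber above 0 m and y of pellet1_mid in the frame of chamber below 0 m) or (x of pellet2_mid in the frame of chamber above 0 m and y of pellet2_mid in the frame of chamber below 0 m) or (x of pellet3_mid in the frame of chamber above 0 m and y of pellet3_mid in the frame of chamber below 0 m) or (x of pellet4_mid in the frame of chamber above 0 m and y of pellet4_mid in the frame of chamber below 0 m) or (x of pellet5_mid in the frame of chamber above 0 m and y of pellet5_mid in the frame of chamber below 0 m) or (x of pellet6_mid in the frame of chamber above 0 m and y of pellet6_mid in the frame of chamber below 0 m) or (x of pellet7_mid in the frame of chamber above 0 m and y of pellet7_mid in the frame of chamber below 0 m) or (x of pellet8_mid in the frame of chamber above 0 m and y of pellet8_mid in the frame of chamber below 0 m) or (x of pellet9_mid in the frame of chamber above 0 m and y of pellet9_mid in the frame of chamber below 0 m)) and ((x of pellet1_mid in the frame of chamber above 0 m and y of pellet1_mid in the frame of chamber above 0 m) or (x of pellet2_mid in the frame of chamber above 0 m and y of pellet2_mid in the frame of chamber above 0 m) or (x of pellet3_mid in the frame of chamber above 0 m and y of pellet3_mid in the frame of chamber above 0 m) or (x of pellet4_mid in the frame of chamber above 0 m and y of pellet4_mid in the frame of chamber above 0 m) or (x of pellet5_mid in the frame of chamber above 0 m and y of pellet5_mid in the frame of chamber above 0 m) or (x of pellet6_mid in the frame of chamber above 0 m and y of pellet6_mid in the frame of chamber above 0 m) or (x of pellet7_mid in the frame of chamber above 0 m and y of pellet7_mid in the frame of chamber above 0 m) or (x of pellet8_mid in the frame of chamber above 0 m and y of pellet8_mid in the frame of chamber above 0 m) or (x of pellet9_mid in the frame of chamber above 0 m and y of pellet9_mid in the frame of chamber above 0 m)) and x of tamper_mid in the frame of tool_tray between -0.06 and 0.06 m and y of tamper_mid in the frame of tool_tray between -0.055 and 0.055 m and z of tamper_mid in the frame of tool_tray between 0.005 and 0.065 m and linear speed of each of pellet1, pellet2, pellet3, pellet4, pellet5, pellet6, pellet7, pellet8, pellet9, tamper below 0.05 m/s); the robot touches nothing.
It fails at once if the lens barrel is shoved more than 3 cm (distance of lens_barrel from where it was at the start of the episode above 0.03 m).
It fails at once if the flange ring is shoved more than 3 cm (distance of flange_ring from where it was at the start of the episode above 0.03 m).
It fails at once if the spanner is shoved more than 3 cm (distance of spanner from where it was at the start of the episode above 0.03 m).
It fails at once if the grease jar is shoved more than 3 cm (distance of grease_jar from where it was at the start of the episode above 0.03 m).
Of pellet6, pellet7, pellet8, pellet9 only 1 to 3 are there at a start; the rules pass over those that are not, and their reading is None.
At some moment in a run one of tamper may be knocked a few centimetres aside while the robot is not near it.
Once in a run the grip may slacken for a moment while it holds something.
It also fails if it takes over 210 s, if anything falls off the work surface, if the arm or the gripper's body presses on something with over 40 N, if the wrist force passes 120 N, or if a joint passes its speed limit or range.

### The arm

A 6-joint arm with a two-finger parallel gripper is mounted at the origin on the work surface. World frame = base frame: x ahead of the robot, y to its left, z up, the work surface at z = 0. Lengths are in m, angles in rad, forces in N, time in s.
With the tool pointing down it reaches from about 0.375 to 0.975 m from the base axis. Payload 3.8 kg.
Tool frame: the origin (TCP) lies midway between the tips of the shut fingers; the grasp point (between the pads) lies 19 mm behind it; z points along the fingers, x is the direction in which the jaws open and shut, and the axes are right-handed (so a half turn about z gives the same grasp; the last joint's range is limited). The gripper opens to 85 mm and grips with 20 to 120 N. Pads are 22 mm wide; open, the fingers measure 114 mm over their backs; the gripper's body (76 mm by 85 mm) begins 54 mm behind the grasp point. The pads swing forward as they close: fully open they stand 13 mm farther back than shut.
Start: joints at [1.286, 0.264, 1.604, -0, 1.274, -0.037], TCP at [0.166, 0.654, 0.231] pointing down, gripper open.
Joint ranges: [-2.63, 2.63], [-0.94, 2.18], [0.31, 2.57], [-1.31, 4.45], [0, 2.66], [-2.55, 2.55]. Speed limits (rad/s): [2.57, 2.57, 3.14, 3.14, 3.14, 3.14].

### API

Orientations are given as a rotation vector (axis times angle).
In Python, from station import bot gives the robot as it stands.
- The arm moves only by the tool arm_command, never from a script. Its arguments are lists of equal length, an entry for each row: "fingers": the finger opening in mm, from 0 to 85.4; "travel": the shift along the tool's x, y, z in mm, a list of three; "angular": the turn, a rotation vector about the tool's x, y, z in rad, a list of three. A call has 1 to 12 rows; each row shifts and turns the commanded pose from where the row before left it, along the tool's axes as they then stand; what a row does not reach is not made up. A row lasts 1/8 s, in which the tool goes at most 62.5 mm and 10.7 degrees, less where a joint would pass 70% of its speed; a pose out of reach is approached as far as the arm can. A call with a gripper value outside its range is refused whole. The fingers move at their own pace and stop on an object; "newtons" is the grip in N (left out, the last holds). Time passes only in rows, so rows that do not move let the fingers close. It gives the time, the measured TCP pose, the force and the opening at its end, in the units of the state.
- bot.read_state(): the state, without advancing time (a new reading comes with each control period).
- bot.snapshot(name): name is "scene" or "top" or "wrist"; returns a dict with "image" (400x640x3 uint8, red, green, blue), "K" (3x3 intrinsics, pixels), "world_from_camera" (4x4, takes a point from camera to world coordinates); the wrist camera has in their place "mount" (4x4, takes a point from camera to tool coordinates, whose origin is the TCP and whose axes are the tool frame's). Camera axes: x right, y down, z forward; pixel columns grow to the right and rows downward; lengths in m; the calibration is good to about 2 mm. A picture is of the moment at which its call begins: read the wrist's pose just before it. There is no depth.
- bot.job_done(): hands the job in, once; it reports no verdict.
The state is a dict: "time_s": time; "joint_pos": joint angles; "dq": joint speeds; "joint_efforts": joint torques, N m; "tcp_pos": TCP position; "orientation": TCP orientation; "force": force on the tool from outside, world axes, zero at the start; "ft_torque": the same for the moment, N m; "finger_gap": opening from 0.0 (shut) to 1.0 (fully open).
Only numpy, scipy, OpenCV 4.12 (cv2) and the standard library are available. Lean on these libraries where they do the work, as an engineer would, in place of code of your own. Each camera call takes 0.05 s, during which the arm holds its last target. There are 200 camera calls.

## Working session

There is one attempt and no reset: what is moved stays moved. The work goes in short steps, Python scripts to look and compute and a tool call to move; the robot and the scene stay as the last step left them, time stands still between calls to the robot, and variables do not carry over. Pictures are saved under pics/ and viewed, about 12 in all and at most 16, crops included, and the job is handed in when it is done.

Besides the shell and the picture viewer there is one more tool, called after "Call:" as name(argument=value, ...), one argument or row to a line, values as JSON. arm_command: Moves the arm, as the interface text tells. Its arguments: {"type":"object","properties":{"fingers":{"type":"array"},"travel":{"type":"array"},"angular":{"type":"array"},"newtons":{"type":"number"}},"required":["fingers","travel","angular"]}

```bash
mkdir -p pics
cat > h.py <<'E'
import numpy as np, cv2, pickle
from station import bot
from scipy.spatial.transform import Rotation as R
def snap(n, save=None):
    s=bot.read_state(); d=bot.snapshot(n)
    if n=='wrist':
        T=np.eye(4);T[:3,:3]=R.from_rotvec(s['orientation']).as_matrix();T[:3,3]=s['tcp_pos']
        d['world_from_camera']=T@np.array(d['mount'])
    d['W']=np.array(d['world_from_camera']); d['K']=np.array(d['K'])
    if save: cv2.imwrite(f'pics/{save}.png',d['image'][:,:,::-1]); pickle.dump(d,open(f'pics/{save}.pkl','wb'))
    return d
def ray(d,u,v,z):
    r=d['W'][:3,:3]@np.linalg.inv(d['K'])@[u,v,1.]; o=d['W'][:3,3]
    return o+r*(z-o[2])/r[2]
def proj(d,p):
    c=np.linalg.inv(d['W'])@np.append(p,1); q=d['K']@c[:3]; return q[:2]/q[2]
def load(n): return pickle.load(open(f'pics/{n}.pkl','rb'))
def st():
    s=bot.read_state(); print('t',round(s['time_s'],2),'tcp',np.round(s['tcp_pos'],4),'rot',np.round(s['orientation'],3),'q',np.round(s['joint_pos'],2),'F',np.round(s['force'],1),'gap',round(s['finger_gap'],3)); return s
E
python3 - <<'E'
from h import *
s=st(); print(R.from_rotvec(s['orientation']).as_matrix().round(3))
for n in ('scene','top','wrist'):
    d=snap(n,n+'0'); print(n,d['K'].round(1).tolist(),d['W'].round(3).tolist())
E
```

```text
t 0.0 tcp [0.1654 0.6537 0.2299] rot [ 2.478  1.929 -0.003] q [ 1.29  0.26  1.61  0.    1.27 -0.04] F [ 0.4  0.  -0.7] gap 0.999
[[ 0.245  0.969 -0.001]
 [ 0.969 -0.245 -0.002]
 [-0.002 -0.    -1.   ]]
scene [[414.0, 0.0, 321.3], [0.0, 414.0, 198.2], [0.0, 0.0, 1.0]] [[-0.264, 0.67, -0.694, 1.223], [0.964, 0.171, -0.202, 0.16], [-0.017, -0.723, -0.691, 0.803], [0.0, 0.0, 0.0, 1.0]]
top [[404.9, 0.0, 310.5], [0.0, 404.9, 197.9], [0.0, 0.0, 1.0]] [[0.018, -0.974, 0.224, 0.277], [-1.0, -0.018, 0.005, -0.075], [-0.0, -0.224, -0.975, 1.151], [0.0, 0.0, 0.0, 1.0]]
wrist [[283.1, 0.0, 322.5], [0.0, 283.1, 198.2], [0.0, 0.0, 1.0]] [[0.246, 0.923, 0.296, 0.089], [0.969, -0.234, -0.077, 0.673], [-0.002, 0.306, -0.952, 0.373], [0.0, 0.0, 0.0, 1.0]]
```

View pics/scene0.png

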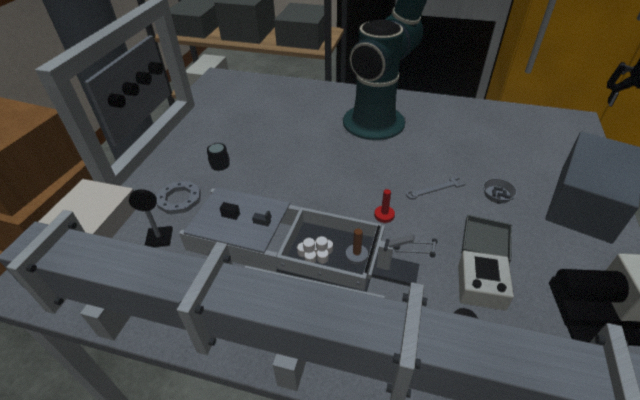

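View pics/top0.png

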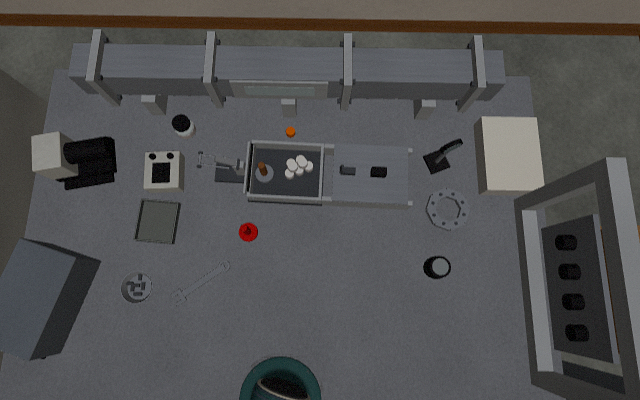

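The scene shows the heap at scene (315,248), the brown-handled tamper at (357,245), and the tray at (487,240). The red tamper (385,205) and the orange pellet (top 291,131) are decoys. I'll enlarge the chamber area to confirm this.

Run:
```python
from h import *
a=load('top0')['image'][125:265,125:425]; a=cv2.resize(a,(800,373),interpolation=cv2.INTER_CUBIC)
b=load('scene0')['image'][180:290,180:500]; b=cv2.resize(b,(660,227),interpolation=cv2.INTER_CUBIC)
c=np.zeros((600,800,3),np.uint8); c[:373]=a; c[373:,:660]=b
cv2.imwrite('pics/c1.png',np.clip(c[:,:,::-1].astype(float)*1.6,0,255).astype(np.uint8))
```

```text
(no output)
```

View pics/c1.png

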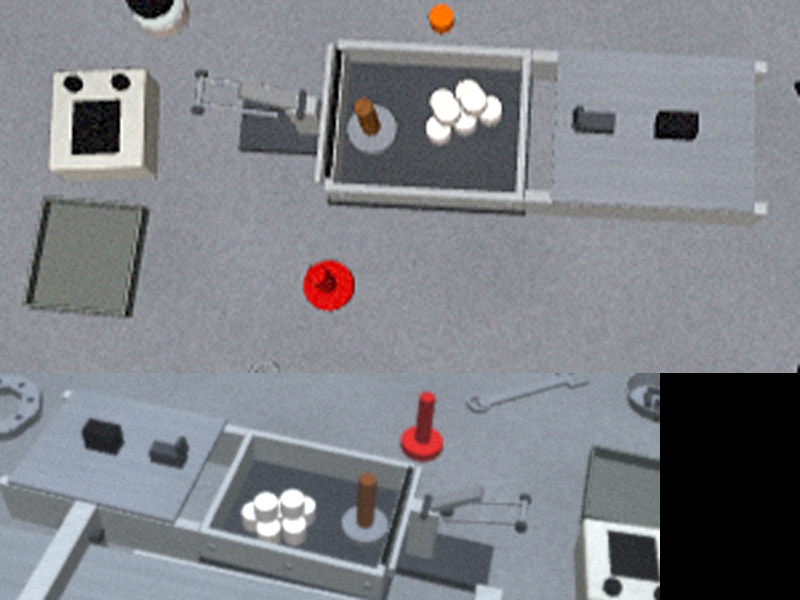

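The crop shows 6 white pellets heaped: two upper at crop (445,105) and (470,95), four or more lower. The brown-handled tamper is at (370,120), the wanted one, since it stands in the bed and isn't red. No white pellets lie on the bench in front, and the tray is at (87,257). Rough pose next.

Run:
```python
from h import *
d=load('top0')
f=lambda u,v,z:ray(d,125+u/2.6667,125+v/2.6667,z)
for n,p in dict(rimFL=(334,45,.064),rimFR=(530,50,.064),rimNL=(325,188,.064),rimNR=(526,195,.064),cFL=(555,50,.072),cFR=(756,62,.072),cNR=(755,207,.072),cNL=(553,203,.072),grip=(677,119,.102),tfoot=(372,129,.034),t1=(45,199,.022),t2=(147,206,.022),t3=(130,316,.022),t4=(26,305,.022),red=(329,285,.01),barA=(200,76,.1),barB=(197,106,.1),bolt=(308,104,.09)).items():
    print(n,f(*p).round(4))
def mv(dx):pass
# wrist camera centre offset in tool
print(np.array(bot.snapshot('wrist')['mount']).round(4))
```

```text
rimFL [0.687  0.1043 0.064 ]
rimFR [ 0.6851 -0.1048  0.064 ]
rimNL [0.5301 0.1055 0.064 ]
rimNR [ 0.5265 -0.1024  0.064 ]
cFL [ 0.6826 -0.131   0.072 ]
cFR [ 0.6731 -0.3431  0.072 ]
cNR [ 0.5164 -0.3365  0.072 ]
cNL [ 0.5168 -0.13    0.072 ]
grip [ 0.5996 -0.2535  0.102 ]
tfoot [0.6033 0.0634 0.034 ]
t1 [0.5223 0.412  0.022 ]
t2 [0.5167 0.302  0.022 ]
t3 [0.3988 0.3091 0.022 ]
t4 [0.4083 0.4192 0.022 ]
red [0.4369 0.1046 0.01  ]
barA [0.6372 0.2339 0.1   ]
barB [0.6051 0.2344 0.1   ]
bolt [0.6124 0.1234 0.09  ]
[[ 1.000e+00 -1.000e-03 -5.000e-04 -3.000e-04]
 [ 1.100e-03  9.520e-01  3.061e-01 -7.850e-02]
 [ 1.000e-04 -3.061e-01  9.520e-01 -1.433e-01]
 [ 0.000e+00  0.000e+00  0.000e+00  1.000e+00]]
```

Call:
arm_command(
  fingers=[85, 85, 85, 85, 85, 85, 85, 85, 85, 85, 85, 85],
  travel=[
    [0, 0, -40],
    [0, 0, -40],
    [-54, 29, 0],
    [-54, 29, 0],
    [-54, 29, 0],
    [-54, 29, 0],
    [-54, 29, 0],
    [-54, 29, 0],
    [-54, 29, 0],
    [-54, 29, 0],
    [-54, 29, 0],
    [-54, 29, 0],
  ],
  angular=[
    [0, 0, -0.124],
    [0, 0, -0.124],
    [0, 0, 0],
    [0, 0, 0],
    [0, 0, 0],
    [0, 0, 0],
    [0, 0, 0],
    [0, 0, 0],
    [0, 0, 0],
    [0, 0, 0],
    [0, 0, 0],
    [0, 0, 0],
  ],
)

```text
time_s: 1.7
tcp_pos: [0.4562, 0.1126, 0.3114]
orientation: [2.221, 2.221, 0.001]
force: [1.0, 0.4, -0.6]
finger_gap: 0.996
```

Call:
arm_command(
  fingers=[85, 85, 85, 85],
  travel=[
    [-50, 20, 0],
    [-40, 10, 0],
    [0, 0, 0],
    [0, 0, 0],
  ],
  angular=[
    [0, 0, 0],
    [0, 0, 0],
    [0, 0, 0],
    [0, 0, 0],
  ],
)

```text
time_s: 2.2
tcp_pos: [0.4854, 0.0247, 0.3111]
orientation: [-2.221, -2.22, -0.0]
force: [-0.5, 0.3, 0.2]
finger_gap: 0.998
```

Run:
```python
from h import *
s=st(); print(R.from_rotvec(s['orientation']).as_matrix().round(3))
d=snap('wrist','w1'); cv2.imwrite('pics/w1v.png',np.clip(d['image'][:,:,::-1]*1.5,0,255).astype(np.uint8))
```

```text
t 2.2 tcp [0.4854 0.0247 0.3111] rot [-2.221 -2.22  -0.   ] q [-0.   -0.14  1.89  0.    1.4  -1.57] F [-0.5  0.3  0.2] gap 0.998
[[ 0.001  1.    -0.001]
 [ 1.    -0.001  0.001]
 [ 0.001 -0.001 -1.   ]]
```

View pics/w1v.png

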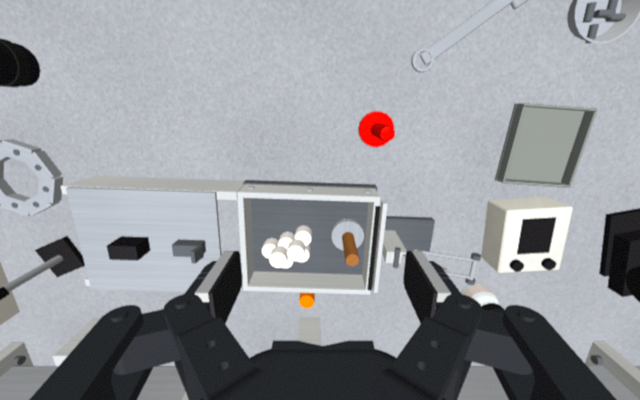

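The wrist view shows the bed with the heap at (287,245) and the tamper foot at (347,235). The lever bracket is near (395,255), the cover grip at (128,247), the keeper at (188,247) and the tray around (545,145). I'll enlarge it to read the corners.

Run:
```python
from h import *
d=load('w1'); c=d['image'][170:304,225:425]; c=cv2.resize(c,(800,536),interpolation=cv2.INTER_CUBIC)
cv2.imwrite('pics/c2.png',np.clip(c[:,:,::-1]*1.4,0,255).astype(np.uint8))
```

```text
(no output)
```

View pics/c2.png

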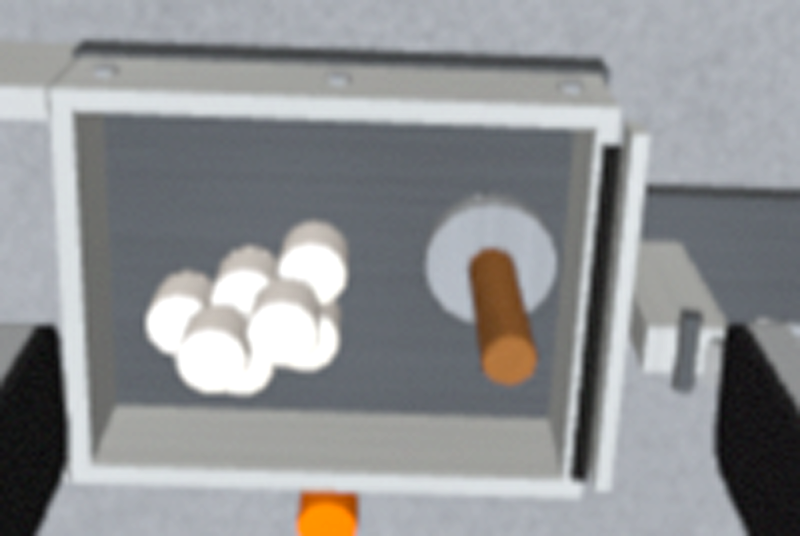

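Seven pellets: upper ones at crop (285,330) and (213,360); lower ones at (315,267), (243,290), (180,325), partly hidden (325,340) and (245,372). The orange one, outside the bed at (328,515), isn't meant.

Run:
```python
from h import *
d=load('w1')
f=lambda u,v,z:ray(d,225+u/4-.375,170+v/4-.375,z)
w=np.array([f(*p,.064)[:2] for p in [(78,112),(602,128),(567,477),(93,463)]])
m=np.array([(-75,-95),(-75,95),(75,95),(75,-95)])/1000.
def fit(w,m):
    wc=w-w.mean(0);mc=m-m.mean(0)
    a=np.arctan2((mc[:,0]*wc[:,1]-mc[:,1]*wc[:,0]).sum(),(mc*wc).sum())
    Rm=np.array([[np.cos(a),-np.sin(a)],[np.sin(a),np.cos(a)]]);t=w.mean(0)-Rm@m.mean(0)
    print('yaw',a,'t',t,'res',(w-m@Rm.T-t).round(4).tolist());return Rm,t
Rm,t=fit(w,m); np.savez('ch.npz',R=Rm,t=t)
for n,p in dict(pA=(315,272,.044),pB=(243,295,.044),pC=(180,325,.044),pU1=(284,333,.068),pU2=(211,362,.068),foot=(491,265,.034),ttop=(510,364,.11)).items():
    q=f(*p)[:2]; print(n,q.round(4),'ch',(Rm.T@(q-t)*1000).round(1))
g=lambda u,v,z:ray(d,u,v,z)[:2]
for n,p in dict(tr1=(515,104,.022),tr2=(595,110,.022),tr3=(575,186,.022),tr4=(498,182,.022),grip=(130,247,.102),cNr=(64,187,.072),cNl=(217,193,.072),cFr=(84,290,.072)).items():
    q=g(*p); print(n,q.round(4),'ch',(Rm.T@(q-t)*1000).round(1))
```

```text
yaw -0.03818206166118936 t [0.6084231  0.00290171] res [[0.0012, 0.0003], [0.0004, 0.0003], [-0.0009, 0.0001], [-0.0007, -0.0007]]
pA [ 0.6045 -0.0061] ch [-3.6 -9.1]
pB [ 0.6146 -0.0352] ch [  7.6 -37.8]
pC [ 0.628  -0.0612] ch [ 22.  -63.3]
pU1 [ 0.6185 -0.0167] ch [ 10.9 -19.2]
pU2 [ 0.631  -0.0452] ch [ 24.4 -47.2]
foot [0.6063 0.065 ] ch [-4.5 61.9]
ttop [0.6076 0.0651] ch [-3.2 62.1]
tr1 [0.4027 0.3039] ch [-217.1  292.9]
tr2 [0.4112 0.4225] ch [-213.1  411.7]
tr3 [0.5261 0.4244] ch [-98.3 418.1]
tr4 [0.5194 0.3012] ch [-100.4  294.7]
grip [ 0.5903 -0.2418] ch [  -8.7 -245.3]
cNr [ 0.5124 -0.3373] ch [ -82.9 -343.6]
cNl [ 0.5216 -0.1242] ch [ -81.9 -130.3]
cFr [ 0.6814 -0.3531] ch [  86.5 -352.9]
```

Add to h.py:
```python
def cs():
    "TCP in chamber frame (mm) and yaw error of tool x vs chamber y"
    z=np.load('ch.npz'); s=bot.read_state(); p=np.array(s['tcp_pos']); q=z['R'].T@(p[:2]-z['t'])*1000
    M=R.from_rotvec(s['orientation']).as_matrix(); x=z['R'].T@M[:2,0]
    print('t %.2f TCPch x %.1f y %.1f z %.1f  toolx-in-ch %.3f %.3f tilt %s gap %.1f F %s q6 %.2f'%(s['time_s'],*q,p[2]*1000,*x,M[:2,2].round(3),s['finger_gap']*85.4,np.round(s['force'],1),s['joint_pos'][5]))
def c2w(x,y): z=np.load('ch.npz'); return z['R']@(np.array([x,y])/1000)+z['t']
def w2c(p): z=np.load('ch.npz'); return z['R'].T@(np.array(p)[:2]-z['t'])*1000
```

```text
(no output)
```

Call:
arm_command(
  fingers=[45, 45, 45, 45, 45, 45],
  travel=[
    [0, 0, 0],
    [15, 40, -10],
    [15, 40, 0],
    [15, 40, 50],
    [0, 0, 50],
    [0, 0, 20],
  ],
  angular=[
    [0, 0, 0.038],
    [0, 0, 0],
    [0, 0, 0],
    [0, 0, 0],
    [0, 0, 0],
    [0, 0, 0],
  ],
)

```text
time_s: 3.0
tcp_pos: [0.6027, 0.0659, 0.1996]
orientation: [-2.257, -2.179, 0.008]
force: [-0.9, 0.4, -0.1]
finger_gap: 0.529
```

Run:
```python
from h import *
cs()
d=snap('top'); 
im=d['image'].astype(int); m=((im[:,:,0]-im[:,:,2]>25)&(im[:,:,0]<140)&(im[:,:,1]<90)).astype(np.uint8)
m[:, :230]=0;m[:,290:]=0;m[:145]=0;m[205:]=0
print(np.argwhere(m).mean(0) if m.any() else None, m.sum())
```

```text
t 3.00 TCPch x -8.1 y 62.8 z 199.6  toolx-in-ch -0.003 1.000 tilt [-0.007 -0.   ] gap 45.2 F [-0.9  0.4 -0.1] q6 -1.47
[169.82758621 264.55172414] 29
```

Call:
arm_command(
  fingers=[45, 45, 45, 45, 0, 0, 0, 0, 0, 0, 0, 0],
  travel=[
    [0, 2, 45],
    [0, 0, 40],
    [0, 0, 42],
    [0, 0, 0],
    [0, 0, 0],
    [0, 0, 0],
    [0, 0, 0],
    [0, 0, 0],
    [0, 0, -10],
    [0, 0, -30],
    [0, 0, -50],
    [0, 0, -20],
  ],
  angular=[
    [0, 0, 0],
    [0, 0, 0],
    [0, 0, 0],
    [0, 0, 0],
    [0, 0, 0],
    [0, 0, 0],
    [0, 0, 0],
    [0, 0, 0],
    [0, 0, 0],
    [0, 0, 0],
    [0, 0, 0],
    [0, 0, 0],
  ],
  newtons=60,
)

```text
time_s: 4.55
tcp_pos: [0.6091, 0.0641, 0.1905]
orientation: [2.26, 2.176, 0.006]
force: [0.2, 0.1, -3.0]
finger_gap: 0.212
```

Call:
arm_command(
  fingers=[0, 0, 0, 0, 0, 0, 0, 0, 0, 0],
  travel=[
    [0, 0, -20],
    [49, -26, 0],
    [49, -26, 0],
    [49, -26, 0],
    [49, -26, 0],
    [49, -26, 0],
    [47, -25, 0],
    [0, 0, 0],
    [0, 0, 30],
    [0, 0, 0],
  ],
  angular=[
    [0, 0, 0],
    [0, 0, 0],
    [0, 0, 0],
    [0, 0, 0],
    [0, 0, 0],
    [0, 0, 0],
    [0, 0, 0],
    [0, 0, 0],
    [0, 0, 0],
    [0, 0, 0],
  ],
)

```text
time_s: 5.8
tcp_pos: [0.461, 0.3593, 0.1729]
orientation: [-2.263, -2.178, 0.014]
force: [-0.9, -0.9, -3.9]
finger_gap: 0.218
```

Run:
```python
from h import *
cs(); st()
```

```text
t 5.80 TCPch x -160.9 y 350.5 z 172.9  toolx-in-ch -0.000 1.000 tilt [-0.007 -0.005] gap 18.6 F [-0.9 -0.9 -3.9] q6 -0.91
t 5.8 tcp [0.461  0.3593 0.1729] rot [-2.263 -2.178  0.014] q [ 0.62  0.14  1.86 -0.    1.15 -0.91] F [-0.9 -0.9 -3.9] gap 0.218
```

Call:
arm_command(
  fingers=[0, 0, 0, 0, 0, 45, 45, 45, 45, 45, 45, 45],
  travel=[
    [0, 0, 45],
    [0, 0, 40],
    [0, 0, 20],
    [0, 0, 9],
    [0, 0, 0],
    [0, 0, 0],
    [0, 0, 0],
    [0, 0, 0],
    [0, 0, -40],
    [0, 0, -50],
    [-30, 15, -30],
    [-49, 26, 0],
  ],
  angular=[
    [0, 0, 0],
    [0, 0, 0],
    [0, 0, 0],
    [0, 0, 0],
    [0, 0, 0],
    [0, 0, 0],
    [0, 0, 0],
    [0, 0, 0],
    [0, 0, 0],
    [0, 0, 0],
    [0, 0, 0],
    [0, 0, 0],
  ],
)

```text
time_s: 7.3
tcp_pos: [0.5038, 0.283, 0.1873]
orientation: [2.258, 2.181, 0.013]
force: [-0.1, 0.4, -1.0]
finger_gap: 0.525
```

Run:
```python
from h import *
cs()
d=snap('top','top1');a=d['image'][125:265,125:285]; a=cv2.resize(a,None,fx=2.5,fy=2.5,interpolation=cv2.INTER_CUBIC)
e=snap('scene','sc1');b=cv2.resize(e['image'][180:290,240:540],None,fx=2,fy=2,interpolation=cv2.INTER_CUBIC)
c=np.zeros((600,620,3),np.uint8); c[:350,:400]=a; c[360:580,:600]=b
cv2.imwrite('pics/c3.png',np.clip(c[:,:,::-1]*1.5,0,255).astype(np.uint8))
```

```text
t 7.30 TCPch x -115.2 y 275.9 z 187.3  toolx-in-ch -0.004 1.000 tilt [0.007 0.004] gap 44.8 F [-0.1  0.4 -1. ] q6 -1.07
```

View pics/c3.png

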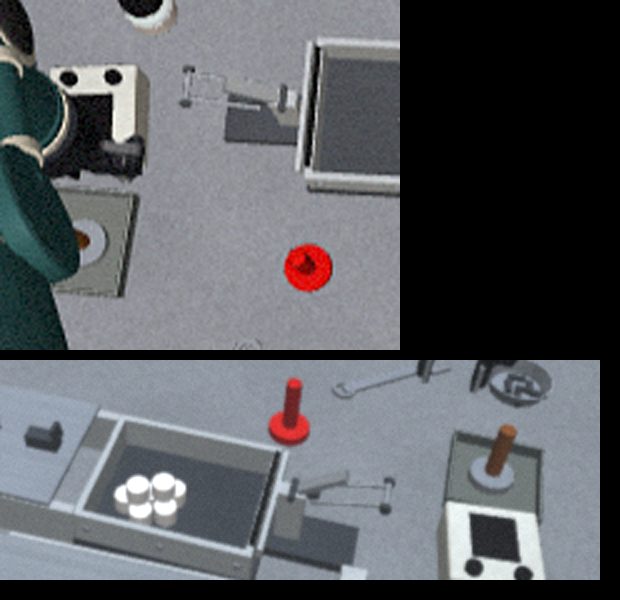

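The tamper stands upright in the tray. Next, a closer look at the heap.

Call:
arm_command(
  fingers=[45, 45, 45, 45, 45, 45, 45, 45, 45],
  travel=[
    [-45, 5, 0],
    [-45, 5, 0],
    [-45, 8, 0],
    [-45, 15, 0],
    [-45, 15, 0],
    [-45, 22, 0],
    [-41, 20, 10],
    [0, 0, 15],
    [0, 0, 0],
  ],
  angular=[
    [0, 0, 0],
    [0, 0, 0],
    [0, 0, 0],
    [0, 0, 0],
    [0, 0, 0],
    [0, 0, 0],
    [0, 0, 0],
    [0, 0, 0],
    [0, 0, 0],
  ],
)

```text
time_s: 8.52
tcp_pos: [0.5777, -0.0322, 0.1555]
orientation: [-2.261, -2.176, 0.004]
force: [-0.7, 0.4, 0.3]
finger_gap: 0.526
```

Run:
```python
from h import *
cs()
d=snap('wrist','w2'); cv2.imwrite('pics/w2v.png',np.clip(d['image'][60:340,120:520,::-1]*1.0,0,255).astype(np.uint8).repeat(2,0).repeat(2,1))
```

```text
t 8.53 TCPch x -29.3 y -36.2 z 155.5  toolx-in-ch 0.000 1.000 tilt [-0.005  0.001] gap 44.9 F [-0.7  0.4  0.3] q6 -1.63
```

View pics/w2v.png

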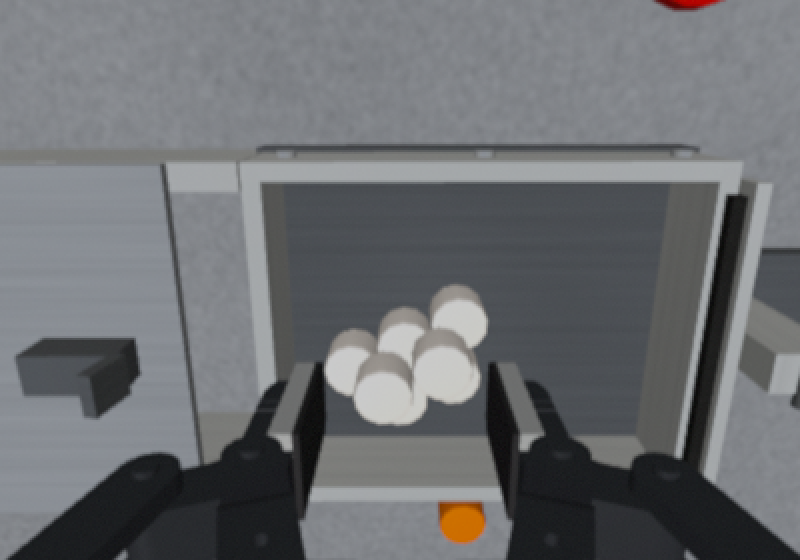

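Run:
```python
from h import *
d=load('w2')
for n,p in dict(U1=(445,372,.068),U2=(384,394,.068),A=(460,324,.044),C=(353,370,.044),cornNL=(261,182,.064),cornNR=(722,182,.064)).items():
    print(n, w2c(ray(d,120+p[0]/2,60+p[1]/2,p[2])).round(1))
```

```text
U1 [ 11.3 -18.4]
U2 [ 22.4 -46.2]
A [-2.2 -9.8]
C [ 22.4 -62.5]
cornNL [-73.9 -96. ]
cornNR [-73.6  94.8]
```

Call:
arm_command(
  fingers=[45, 45, 45, 45, 45, 45, 45, 45, 45, 45],
  travel=[
    [18, 40, 0],
    [0, 0, 0],
    [0, 0, 0],
    [0, 0, 0],
    [0, 0, 0],
    [0, 0, 0],
    [0, 0, 0],
    [0, 0, 0],
    [0, 0, 40],
    [0, 0, 0],
  ],
  angular=[
    [0, 0, 0],
    [0, 0, 0.167],
    [0, 0, 0.167],
    [0, 0, 0.167],
    [0, 0, 0.167],
    [0, 0, 0.167],
    [0, 0, 0.167],
    [0, 0, 0.167],
    [0, 0, 0],
    [0, 0, 0],
  ],
)

```text
time_s: 9.82
tcp_pos: [0.617, -0.0146, 0.1149]
orientation: [-3.087, -0.571, 0.01]
force: [-0.6, -0.5, 0.3]
finger_gap: 0.526
```

Run:
```python
from h import *
cs()
```

```text
t 9.82 TCPch x 9.2 y -17.2 z 114.9  toolx-in-ch 0.919 0.393 tilt [-0.007  0.001] gap 44.9 F [-0.6 -0.5  0.3] q6 -0.43
```

Call:
arm_command(
  fingers=[45, 45, 45, 0, 0, 0, 0, 0, 0],
  travel=[
    [1, 0, 40],
    [0, 0, 25],
    [0, 0, 0],
    [0, 0, 0],
    [0, 0, 0],
    [0, 0, 0],
    [0, 0, -10],
    [0, 0, -40],
    [0, 0, -10],
  ],
  angular=[
    [0, 0, 0],
    [0, 0, 0],
    [0, 0, 0],
    [0, 0, 0],
    [0, 0, 0],
    [0, 0, 0],
    [0, 0, 0],
    [0, 0, 0],
    [0, 0, 0],
  ],
  newtons=40,
)

```text
time_s: 10.95
tcp_pos: [0.6234, -0.0163, 0.1162]
orientation: [3.088, 0.568, 0.008]
force: [0.8, 0.6, -0.0]
finger_gap: 0.304
```

Run:
```python
from h import *
cs()
```

```text
t 10.95 TCPch x 15.7 y -18.6 z 116.2  toolx-in-ch 0.920 0.391 tilt [ 0.005 -0.   ] gap 26.0 F [ 0.8  0.6 -0. ] q6 -0.43
```

Call:
arm_command(
  fingers=[0, 0, 0, 0, 0, 0, 0, 0, 0, 0, 0],
  travel=[
    [0, 0, 0],
    [0, 0, 0],
    [0, 0, 0],
    [0, 0, 0],
    [0, 0, 0],
    [0, 0, 0],
    [0, 0, 0],
    [36, -30, 0],
    [35, -29, 0],
    [0, 0, 20],
    [0, 0, 0],
  ],
  angular=[
    [0, 0, -0.167],
    [0, 0, -0.167],
    [0, 0, -0.167],
    [0, 0, -0.167],
    [0, 0, -0.167],
    [0, 0, -0.167],
    [0, 0, -0.167],
    [0, 0, 0],
    [0, 0, 0],
    [0, 0, 0],
    [0, 0, 0],
  ],
)

```text
time_s: 12.32
tcp_pos: [0.5626, 0.0574, 0.0909]
orientation: [-2.26, -2.178, 0.005]
force: [-0.1, 0.6, -0.1]
finger_gap: 0.302
```

Run:
```python
from h import *
cs();cs()
```

```text
t 12.32 TCPch x -47.8 y 52.7 z 90.9  toolx-in-ch -0.001 1.000 tilt [-0.004 -0.   ] gap 25.8 F [-0.1  0.6 -0.1] q6 -1.48
t 12.32 TCPch x -47.8 y 52.7 z 90.9  toolx-in-ch -0.001 1.000 tilt [-0.004 -0.   ] gap 25.8 F [-0.1  0.6 -0.1] q6 -1.48
```

Call:
arm_command(
  fingers=[0, 0, 0, 0, 40, 40, 40, 40, 40, 45, 45, 45],
  travel=[
    [0, 0, 35],
    [0, 0, 20],
    [0, 0, 9],
    [0, 0, 0],
    [0, 0, 0],
    [0, 0, 0],
    [0, 0, -40],
    [0, 0, -50],
    [-50, 35, 0],
    [-49, 35, 0],
    [0, 0, 0],
    [0, 0, 0],
  ],
  angular=[
    [0, 0, 0],
    [0, 0, 0],
    [0, 0, 0],
    [0, 0, 0],
    [0, 0, 0],
    [0, 0, 0],
    [0, 0, 0],
    [0, 0, 0],
    [0, 0, 0],
    [0, 0, 0],
    [0, 0, 0],
    [0, 0, 0],
  ],
)

```text
time_s: 13.82
tcp_pos: [0.6306, -0.0446, 0.1181]
orientation: [-2.263, -2.177, 0.001]
force: [0.1, -0.4, -0.5]
finger_gap: 0.529
```

Run:
```python
from h import *
cs()
```

```text
t 13.82 TCPch x 24.0 y -46.6 z 118.1  toolx-in-ch 0.001 1.000 tilt [-0.001  0.001] gap 45.2 F [ 0.1 -0.4 -0.5] q6 -1.64
```

Call:
arm_command(
  fingers=[45, 45, 45, 0, 0, 0, 0, 0, 0, 0, 0, 0],
  travel=[
    [0, 0, 40],
    [0, 0, 28],
    [0, 0, 0],
    [0, 0, 0],
    [0, 0, 0],
    [0, 0, 0],
    [0, 0, -10],
    [0, 0, -50],
    [49, 11, 0],
    [49, 11, 0],
    [0, 0, 20],
    [0, 0, 0],
  ],
  angular=[
    [0, 0, 0],
    [0, 0, 0],
    [0, 0, 0],
    [0, 0, 0],
    [0, 0, 0],
    [0, 0, 0],
    [0, 0, 0],
    [0, 0, 0],
    [0, 0, 0],
    [0, 0, 0],
    [0, 0, 0],
    [0, 0, 0],
  ],
)

```text
time_s: 15.32
tcp_pos: [0.6548, 0.0525, 0.0887]
orientation: [-2.26, -2.178, 0.006]
force: [-1.6, 0.6, -0.8]
finger_gap: 0.307
```

Run:
```python
from h import *
cs()
```

```text
t 15.32 TCPch x 44.4 y 51.3 z 88.7  toolx-in-ch -0.001 1.000 tilt [-0.005 -0.001] gap 26.2 F [-1.6  0.6 -0.8] q6 -1.49
```

Call:
arm_command(
  fingers=[0, 0, 0, 0, 40, 40, 40, 40, 40, 40, 40, 40],
  travel=[
    [0, 0, 35],
    [0, 0, 18],
    [0, 0, 9],
    [0, 0, 0],
    [0, 0, 0],
    [0, 0, 0],
    [0, 0, -40],
    [0, 0, -50],
    [-40, -38, -15],
    [-40, -37, -20],
    [0, 0, 0],
    [0, 0, 0],
  ],
  angular=[
    [0, 0, 0],
    [0, 0, 0],
    [0, 0, 0],
    [0, 0, 0],
    [0, 0, 0],
    [0, 0, 0],
    [0, 0, 0],
    [0, 0, 0],
    [0, 0, 0],
    [0, 0, 0],
    [0, 0, 0],
    [0, 0, 0],
  ],
)

```text
time_s: 16.82
tcp_pos: [0.5793, -0.0244, 0.1543]
orientation: [2.263, 2.178, 0.002]
force: [-0.1, 0.0, 0.6]
finger_gap: 0.466
```

Run:
```python
from h import *
cs()
d=snap('wrist','w3'); cv2.imwrite('pics/w3v.png',np.clip(d['image'][60:340,120:520,::-1]*1.0,0,255).astype(np.uint8).repeat(2,0).repeat(2,1))
```

```text
t 16.82 TCPch x -28.1 y -28.4 z 154.3  toolx-in-ch 0.000 1.000 tilt [0.002 0.   ] gap 39.8 F [-0.1  0.   0.6] q6 -1.62
```

View pics/w3v.png

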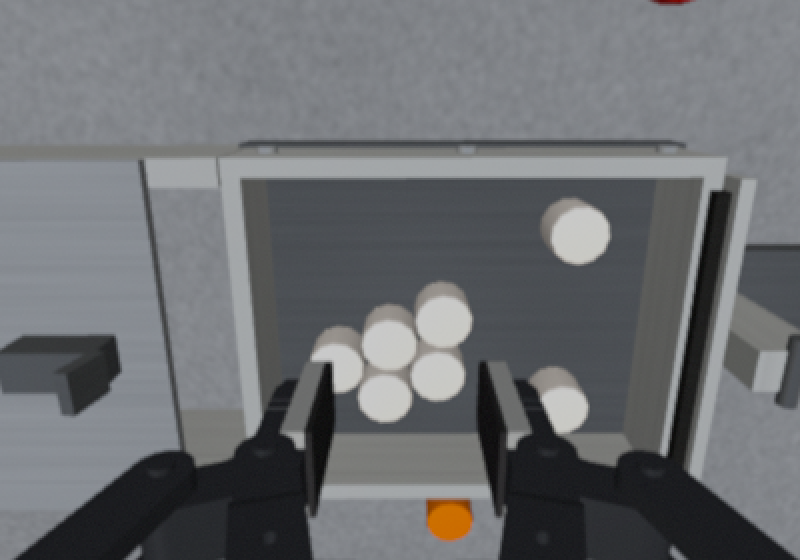

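The two placed pellets stand at view (580,236) and (558,403). The five lower ones have top centres at A (444,322), B (389,345), C (338,367), D (437,375) and E (385,397).

Run:
```python
from h import *
d=load('w3')
for n,p in dict(A=(444,322),B=(389,345),C=(338,367),D=(437,375),E=(385,397),P1=(580,236),P2=(558,403)).items():
    print(n, w2c(ray(d,120+p[0]/2,60+p[1]/2,.044)).round(1))
```

```text
A [ -1.8 -10. ]
B [ 10.3 -36.7]
C [ 22.2 -62.1]
D [ 26.7 -12.9]
E [ 39.1 -39. ]
P1 [-44.3  51.7]
P2 [42.7 48.7]
```

Call:
arm_command(
  fingers=[38, 38, 38, 38, 38, 38, 38],
  travel=[
    [21, 22, 0],
    [0, 0, 0],
    [0, 0, 0],
    [0, 0, 0],
    [0, 0, 0],
    [0, 0, 50],
    [0, 0, 0],
  ],
  angular=[
    [0, 0, 0],
    [0, 0, 0.157],
    [0, 0, 0.157],
    [0, 0, 0.157],
    [0, 0, 0.157],
    [0, 0, 0],
    [0, 0, 0],
  ],
)

```text
time_s: 17.75
tcp_pos: [0.5979, -0.0031, 0.0986]
orientation: [-2.82, -1.373, 0.014]
force: [-0.8, 0.8, -0.1]
finger_gap: 0.445
```

Run:
```python
from h import *
cs()
```

```text
t 17.75 TCPch x -10.3 y -6.4 z 98.6  toolx-in-ch 0.586 0.810 tilt [-0.011  0.001] gap 38.0 F [-0.8  0.8 -0.1] q6 -0.95
```

Call:
arm_command(
  fingers=[38, 38, 38, 38, 0, 0, 0, 0, 0, 0, 0],
  travel=[
    [1, 2, 30],
    [0, 0, 25],
    [0, 0, 20],
    [0, 0, 0],
    [0, 0, 0],
    [0, 0, 0],
    [0, 0, 0],
    [0, 0, -10],
    [0, 0, -40],
    [0, 0, 0],
    [0, 0, 0],
  ],
  angular=[
    [0, 0, 0],
    [0, 0, 0],
    [0, 0, 0],
    [0, 0, 0],
    [0, 0, 0],
    [0, 0, 0],
    [0, 0, 0],
    [0, 0, 0],
    [0, 0, 0],
    [0, 0, 0],
    [0, 0, 0],
  ],
)

```text
time_s: 19.12
tcp_pos: [0.6039, -0.0048, 0.0794]
orientation: [2.825, 1.373, 0.001]
force: [-0.3, -0.1, -0.9]
finger_gap: 0.309
```

Run:
```python
from h import *
cs()
```

```text
t 19.12 TCPch x -4.2 y -7.9 z 79.4  toolx-in-ch 0.587 0.809 tilt [ 0.001 -0.   ] gap 26.4 F [-0.3 -0.1 -0.9] q6 -0.95
```

Call:
arm_command(
  fingers=[0, 0, 0, 0, 0, 37, 37, 37, 37, 37],
  travel=[
    [-15, -34, 0],
    [0, 0, 0],
    [0, 0, 30],
    [0, 0, 19],
    [0, 0, 0],
    [0, 0, 0],
    [0, 0, 0],
    [0, 0, -50],
    [0, 0, -30],
    [0, 0, 0],
  ],
  angular=[
    [0, 0, 0],
    [0, 0, 0],
    [0, 0, 0],
    [0, 0, 0],
    [0, 0, 0],
    [0, 0, 0],
    [0, 0, 0],
    [0, 0, 0],
    [0, 0, 0],
    [0, 0, 0],
  ],
)

```text
time_s: 20.38
tcp_pos: [0.5709, 0.0043, 0.1137]
orientation: [2.822, 1.372, 0.011]
force: [0.9, -0.2, -0.8]
finger_gap: 0.435
```

Run:
```python
from h import *
cs()
```

```text
t 20.38 TCPch x -37.6 y 0.0 z 113.7  toolx-in-ch 0.587 0.809 tilt [ 0.008 -0.   ] gap 37.2 F [ 0.9 -0.2 -0.8] q6 -0.94
```

Call:
arm_command(
  fingers=[38, 38, 38, 38, 38, 38, 38, 38, 38, 38],
  travel=[
    [-10, 44, 0],
    [-9, 44, 0],
    [0, 0, 0],
    [0, 0, 0],
    [0, 0, 0],
    [0, 0, 0],
    [0, 0, 0],
    [0, 0, 0],
    [0, 0, 10],
    [0, 0, 0],
  ],
  angular=[
    [0, 0, 0],
    [0, 0, 0],
    [0, 0, 0.1745],
    [0, 0, 0.1745],
    [0, 0, 0.1745],
    [0, 0, 0.1745],
    [0, 0, 0.1745],
    [0, 0, 0.1745],
    [0, 0, 0],
    [0, 0, 0],
  ],
)

```text
time_s: 21.62
tcp_pos: [0.6236, -0.0646, 0.0974]
orientation: [-3.134, 0.218, 0.006]
force: [-0.3, 0.2, 0.1]
finger_gap: 0.449
```

Run:
```python
from h import *
cs()
d=snap('wrist','w4')
```

```text
t 21.62 TCPch x 17.8 y -66.9 z 97.4  toolx-in-ch 0.995 -0.101 tilt [-0.004  0.001] gap 38.3 F [-0.3  0.2  0.1] q6 -0.00
```

Call:
arm_command(
  fingers=[40, 40, 40, 40, 0, 0, 0, 0, 0, 0, 0],
  travel=[
    [2, 0, 30],
    [0, 0, 25],
    [0, 0, 18],
    [0, 0, 0],
    [0, 0, 0],
    [0, 0, 0],
    [0, 0, 0],
    [0, 0, -10],
    [0, 0, -40],
    [0, 0, 0],
    [0, 0, 0],
  ],
  angular=[
    [0, 0, 0],
    [0, 0, 0],
    [0, 0, 0],
    [0, 0, 0],
    [0, 0, 0],
    [0, 0, 0],
    [0, 0, 0],
    [0, 0, 0],
    [0, 0, 0],
    [0, 0, 0],
    [0, 0, 0],
  ],
)

```text
time_s: 23.05
tcp_pos: [0.6274, -0.0652, 0.0774]
orientation: [3.134, -0.223, 0.001]
force: [-0.1, 0.1, -1.2]
finger_gap: 0.311
```

Run:
```python
from h import *
cs()
```

```text
t 23.05 TCPch x 21.6 y -67.3 z 77.4  toolx-in-ch 0.995 -0.104 tilt [ 0.001 -0.   ] gap 26.6 F [-0.1  0.1 -1.2] q6 -0.00
```

Call:
arm_command(
  fingers=[0, 0, 0, 0, 0, 37, 37, 37, 37, 37],
  travel=[
    [-29, 1, 0],
    [-29, 0, 0],
    [0, 0, 30],
    [0, 0, 19],
    [0, 0, 0],
    [0, 0, 0],
    [0, 0, 0],
    [0, 0, -50],
    [0, 0, -25],
    [0, 0, 0],
  ],
  angular=[
    [0, 0, 0],
    [0, 0, 0],
    [0, 0, 0],
    [0, 0, 0],
    [0, 0, 0],
    [0, 0, 0],
    [0, 0, 0],
    [0, 0, 0],
    [0, 0, 0],
    [0, 0, 0],
  ],
)

```text
time_s: 24.3
tcp_pos: [0.5724, -0.0583, 0.1061]
orientation: [3.133, -0.223, 0.011]
force: [0.3, -0.1, 0.4]
finger_gap: 0.437
```

Run:
```python
from h import *
cs()
```

```text
t 24.30 TCPch x -33.6 y -62.5 z 106.1  toolx-in-ch 0.995 -0.104 tilt [ 0.007 -0.001] gap 37.3 F [ 0.3 -0.1  0.4] q6 -0.00
```

Call:
arm_command(
  fingers=[40, 40, 40, 40],
  travel=[
    [28, -30, 0],
    [28, -30, 0],
    [0, 0, 0],
    [0, 0, 0],
  ],
  angular=[
    [0, 0, 0],
    [0, 0, 0],
    [0, 0, 0],
    [0, 0, 0],
  ],
)

```text
time_s: 24.8
tcp_pos: [0.6323, -0.0065, 0.1011]
orientation: [3.133, -0.222, -0.005]
force: [-0.6, 0.2, -0.4]
finger_gap: 0.469
```

```bash
cat >> h.py <<'E'
def tops(d,thr=200):
    "bright top faces in the bed -> chamber mm"
    g=d['image'].min(2); m=(g>thr).astype(np.uint8)
    n,_,s,c=cv2.connectedComponentsWithStats(m)
    for i in range(1,n):
        if s[i,4]>150:
            print('blob',c[i].round(1),s[i].tolist(),w2c(ray(d,*c[i],.044)).round(1))
E
python3 - <<'E'
from h import *
cs()
d=snap('wrist','w5'); tops(d,190); tops(load('w3'),190)
E
```

```text
t 24.80 TCPch x 24.2 y -8.4 z 101.1  toolx-in-ch 0.995 -0.103 tilt [-0.003 -0.   ] gap 40.1 F [-0.6  0.2 -0.4] q6 0.09
blob [346.  132.7] [328, 114, 37, 38, 1101] [46.5 51. ]
blob [216.2 144.9] [198, 127, 37, 37, 1050] [-44.8  52.1]
blob [239.2 215.4] [223, 200, 34, 32, 822] [-39.1  -2. ]
blob [327.4 219.8] [311, 205, 34, 31, 818] [ 27.3 -12.4]
blob [308.4 249.4] [293, 236, 32, 28, 723] [  9.8 -36. ]
blob [345.  249.3] [330, 236, 29, 28, 666] [ 38.6 -38.8]
blob [409.8 177.1] [396, 164, 28, 27, 556] [-45.1  51.5]
blob [341.3 220.4] [329, 209, 26, 24, 477] [ -2.4 -10.7]
blob [314.1 232.1] [302, 221, 25, 23, 455] [  9.9 -37. ]
blob [290.5 242.2] [277, 233, 23, 22, 288] [ 20.8 -60.5]
blob [338.4 247.5] [326, 237, 25, 22, 430] [ 26.8 -13. ]
blob [311.9 258.5] [300, 248, 25, 22, 411] [ 39.1 -39.5]
blob [402.2 263.6] [391, 254, 22, 21, 320] [45.  52.2]
```

Call:
arm_command(
  fingers=[40, 40, 40, 40, 0, 0, 0, 0, 0, 0, 0],
  travel=[
    [1, 0, 30],
    [0, 0, 25],
    [0, 0, 19],
    [0, 0, 0],
    [0, 0, 0],
    [0, 0, 0],
    [0, 0, 0],
    [0, 0, -10],
    [0, 0, -40],
    [0, 0, 0],
    [0, 0, 0],
  ],
  angular=[
    [0, 0, 0],
    [0, 0, 0],
    [0, 0, 0],
    [0, 0, 0],
    [0, 0, 0],
    [0, 0, 0],
    [0, 0, 0],
    [0, 0, 0],
    [0, 0, 0],
    [0, 0, 0],
    [0, 0, 0],
  ],
)

```text
time_s: 26.22
tcp_pos: [0.6348, -0.0066, 0.0794]
orientation: [3.134, -0.223, 0.001]
force: [0.2, 0.3, -0.1]
finger_gap: 0.307
```

Run:
```python
from h import *
cs()
```

```text
t 26.23 TCPch x 26.7 y -8.5 z 79.4  toolx-in-ch 0.995 -0.104 tilt [ 0.001 -0.   ] gap 26.3 F [ 0.2  0.3 -0.1] q6 0.09
```

Call:
arm_command(
  fingers=[0, 0, 0, 0, 0, 37, 37, 37, 37, 37],
  travel=[
    [-30, -30, 0],
    [0, 0, 0],
    [0, 0, 30],
    [0, 0, 19],
    [0, 0, 0],
    [0, 0, 0],
    [0, 0, 0],
    [0, 0, -50],
    [0, 0, -20],
    [0, 0, 0],
  ],
  angular=[
    [0, 0, 0],
    [0, 0, 0],
    [0, 0, 0],
    [0, 0, 0],
    [0, 0, 0],
    [0, 0, 0],
    [0, 0, 0],
    [0, 0, 0],
    [0, 0, 0],
    [0, 0, 0],
  ],
)

```text
time_s: 27.48
tcp_pos: [0.6113, 0.0273, 0.1025]
orientation: [-3.133, 0.223, -0.009]
force: [0.7, -0.2, -0.3]
finger_gap: 0.429
```

Run:
```python
from h import *
cs()
```

```text
t 27.48 TCPch x 1.9 y 24.5 z 102.5  toolx-in-ch 0.995 -0.104 tilt [ 0.006 -0.   ] gap 36.7 F [ 0.7 -0.2 -0.3] q6 0.15
```

Call:
arm_command(
  fingers=[40, 40, 40, 40, 40, 40, 40, 40, 40, 40],
  travel=[
    [6, 30, 0],
    [5, 30, 0],
    [0, 0, 0],
    [0, 0, 0],
    [0, 0, 0],
    [0, 0, 0],
    [0, 0, 0],
    [0, 0, 0],
    [0, 0, 0],
    [0, 0, 0],
  ],
  angular=[
    [0, 0, 0],
    [0, 0, 0],
    [0, 0, -0.183],
    [0, 0, -0.183],
    [0, 0, -0.183],
    [0, 0, -0.183],
    [0, 0, -0.183],
    [0, 0, -0.183],
    [0, 0, 0],
    [0, 0, 0],
  ],
)

```text
time_s: 28.72
tcp_pos: [0.6108, -0.0335, 0.0986]
orientation: [-2.791, -1.441, 0.002]
force: [-0.8, 0.6, 0.0]
finger_gap: 0.469
```

Run:
```python
from h import *
cs()
```

```text
t 28.73 TCPch x 3.8 y -36.3 z 98.6  toolx-in-ch 0.548 0.837 tilt [-0.002  0.   ] gap 40.0 F [-0.8  0.6  0. ] q6 -1.05
```

Call:
arm_command(
  fingers=[40, 40, 40, 40, 0, 0, 0, 0, 0, 0, 0],
  travel=[
    [3, 0, 30],
    [0, 0, 25],
    [0, 0, 17],
    [0, 0, 0],
    [0, 0, 0],
    [0, 0, 0],
    [0, 0, 0],
    [0, 0, -10],
    [0, 0, -40],
    [0, 0, 0],
    [0, 0, 0],
  ],
  angular=[
    [0, 0, 0],
    [0, 0, 0],
    [0, 0, 0],
    [0, 0, 0],
    [0, 0, 0],
    [0, 0, 0],
    [0, 0, 0],
    [0, 0, 0],
    [0, 0, 0],
    [0, 0, 0],
    [0, 0, 0],
  ],
)

```text
time_s: 30.1
tcp_pos: [0.6135, -0.0312, 0.0784]
orientation: [2.789, 1.445, 0.001]
force: [-0.3, 0.8, 0.3]
finger_gap: 0.305
```

Run:
```python
from h import *
cs()
```

```text
t 30.10 TCPch x 6.3 y -33.8 z 78.4  toolx-in-ch 0.545 0.838 tilt [ 0.001 -0.   ] gap 26.1 F [-0.3  0.8  0.3] q6 -1.05
```

Call:
arm_command(
  fingers=[0, 0, 0, 0, 0, 37, 37, 37, 37, 37, 37, 37],
  travel=[
    [0, -14, 0],
    [0, 0, 0],
    [0, 0, 30],
    [0, 0, 19],
    [0, 0, 0],
    [0, 0, 0],
    [0, 0, 0],
    [0, 0, -50],
    [0, 0, -40],
    [0, -30, -40],
    [0, 0, 0],
    [0, 0, 0],
  ],
  angular=[
    [0, 0, 0],
    [0, 0, 0],
    [0, 0, 0],
    [0, 0, 0],
    [0, 0, 0],
    [0, 0, 0],
    [0, 0, 0],
    [0, 0, 0],
    [0, 0, 0],
    [0, 0, 0],
    [0, 0, 0],
    [0, 0, 0],
  ],
)

```text
time_s: 31.6
tcp_pos: [0.5773, -0.0058, 0.1588]
orientation: [2.789, 1.445, 0.001]
force: [0.2, 1.2, -0.5]
finger_gap: 0.432
```

Run:
```python
from h import *
cs()
d=snap('wrist','w6'); tops(d,190); cv2.imwrite('pics/w6v.png',d['image'][:,:,::-1])
```

```text
t 31.60 TCPch x -30.8 y -9.9 z 158.8  toolx-in-ch 0.545 0.838 tilt [ 0.001 -0.   ] gap 36.9 F [ 0.2  1.2 -0.5] q6 -1.01
blob [371.3 145. ] [358, 132, 28, 27, 601] [-45.2  51.7]
blob [324.6 181.9] [312, 169, 26, 26, 530] [-39.5  -2.3]
blob [365.1 201.1] [353, 189, 25, 25, 491] [-2.2 19.9]
blob [274.7 211.5] [262, 200, 26, 24, 481] [-41.  -59.1]
blob [416.6 223.9] [404, 213, 26, 23, 456] [46.  50.5]
blob [321.8 225.1] [310, 214, 25, 23, 458] [ -4.  -28.6]
blob [335.9 262.6] [324, 252, 24, 22, 394] [ 39.1 -39.3]
```

View pics/w6v.png

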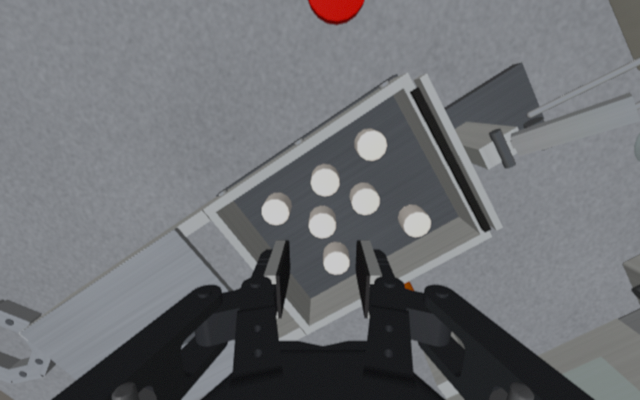

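All seven pellets stand singly; the closest spacing is about 43 mm and every quarter is covered. Now the cover.

Call:
arm_command(
  fingers=[60, 60, 60, 60, 60, 60, 60, 60, 60, 60, 60, 60],
  travel=[
    [-39, 34, -10],
    [-39, 34, -10],
    [-39, 35, -10],
    [-38, 35, 0],
    [0, 0, 0],
    [0, 0, 0],
    [0, 0, 0],
    [0, 0, 0],
    [0, 0, 0],
    [0, 0, 0],
    [0, 0, 0],
    [0, 0, 0],
  ],
  angular=[
    [0, 0, 0],
    [0, 0, 0],
    [0, 0, 0],
    [0, 0, 0],
    [0, 0, 0.166],
    [0, 0, 0.166],
    [0, 0, 0.166],
    [0, 0, 0.166],
    [0, 0, 0.166],
    [0, 0, 0.166],
    [0, 0, 0],
    [0, 0, 0],
  ],
)

```text
time_s: 33.15
tcp_pos: [0.6003, -0.2121, 0.1875]
orientation: [-3.14, 0.059, 0.003]
force: [0.2, 0.3, -0.8]
finger_gap: 0.703
```

Run:
```python
from h import *
cs()
d=snap('wrist','w7'); cv2.imwrite('pics/w7v.png',np.clip(d['image'][:,:,::-1]*1.3,0,255).astype(np.uint8))
```

```text
t 33.15 TCPch x 0.0 y -215.1 z 187.5  toolx-in-ch 1.000 0.001 tilt [-0.002  0.001] gap 60.1 F [ 0.2  0.3 -0.8] q6 -0.34
```

View pics/w7v.png

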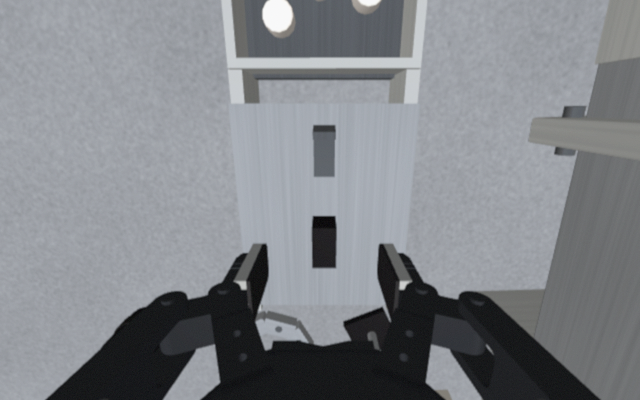

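Run:
```python
from h import *
d=load('w7')
for n,p in dict(gt1=(311,228,.102),gt2=(336,228,.102),gb=(324,268,.102),plateT=(320,103,.072),plateB=(320,304,.072),ktop=(324,126,.09),kb=(324,177,.08)).items(): print(n,w2c(ray(d,*p)).round(1))
im=d['image'].min(2).astype(int); print(im[205:280:2,324].tolist()); print(im[245,300:346].tolist()); print(im[115:190:2,324].tolist())
```

```text
gt1 [ -10.4 -238. ]
gt2 [  11.6 -238. ]
gb [   1.1 -278.1]
plateT [  -2.5 -133.4]
plateB [  -3.1 -341.5]
ktop [   1.  -151.7]
kb [   1.  -197.3]
[129, 129, 131, 129, 129, 112, 11, 7, 11, 8, 5, 16, 26, 26, 27, 25, 26, 24, 26, 26, 26, 26, 25, 27, 22, 26, 23, 25, 25, 26, 23, 60, 125, 129, 128, 127, 127, 127]
[126, 125, 126, 125, 126, 128, 131, 130, 127, 127, 125, 115, 65, 22, 23, 24, 25, 25, 26, 27, 27, 24, 26, 25, 26, 26, 24, 26, 28, 26, 24, 27, 25, 24, 26, 47, 92, 123, 126, 126, 125, 126, 127, 126, 124, 126]
[125, 126, 126, 126, 125, 74, 41, 40, 50, 69, 70, 70, 71, 72, 72, 72, 73, 73, 73, 74, 71, 74, 74, 74, 75, 74, 73, 75, 73, 74, 78, 117, 129, 129, 129, 129, 129, 129]
```

Call:
arm_command(
  fingers=[45, 45, 45, 45, 45, 0, 0, 0, 0],
  travel=[
    [1, 43, 0],
    [0, 0, 50],
    [0, 0, 40],
    [0, 0, 16],
    [0, 0, 0],
    [0, 0, 0],
    [0, 0, 0],
    [0, 0, 0],
    [0, 0, 0],
  ],
  angular=[
    [0, 0, 0],
    [0, 0, 0],
    [0, 0, 0],
    [0, 0, 0],
    [0, 0, 0],
    [0, 0, 0],
    [0, 0, 0],
    [0, 0, 0],
    [0, 0, 0],
  ],
  newtons=60,
)

```text
time_s: 34.33
tcp_pos: [0.5996, -0.2556, 0.0854]
orientation: [3.14, -0.061, -0.0]
force: [-6.6, -0.5, 4.4]
finger_gap: 0.243
```

Run:
```python
from h import *
cs()
```

```text
t 34.33 TCPch x 1.1 y -258.6 z 85.4  toolx-in-ch 1.000 -0.001 tilt [-0.    -0.001] gap 20.8 F [-6.6 -0.5  4.4] q6 -0.40
```

Call:
arm_command(
  fingers=[0, 0, 0, 0, 0, 0, 0, 0, 0, 0],
  travel=[
    [-1, -30, 0],
    [0, -40, 0],
    [0, -40, 0],
    [0, -40, 0],
    [0, -40, 0],
    [0, -20, 0],
    [0, -12, 0],
    [0, -8, 0],
    [0, -5, 0],
    [0, 0, 0],
  ],
  angular=[
    [0, 0, 0],
    [0, 0, 0],
    [0, 0, 0],
    [0, 0, 0],
    [0, 0, 0],
    [0, 0, 0],
    [0, 0, 0],
    [0, 0, 0],
    [0, 0, 0],
    [0, 0, 0],
  ],
)

```text
time_s: 35.58
tcp_pos: [0.6082, -0.0226, 0.0853]
orientation: [3.137, -0.06, -0.0]
force: [-6.9, -8.9, 7.0]
finger_gap: 0.242
```

Run:
```python
from h import *
cs()
```

```text
t 35.58 TCPch x 0.8 y -25.5 z 85.3  toolx-in-ch 1.000 0.000 tilt [-0.    -0.004] gap 20.7 F [-6.9 -8.9  7. ] q6 -0.03
```

Call:
arm_command(
  fingers=[0, 0, 0],
  travel=[
    [0, -4, 0],
    [0, 0, 0],
    [0, 0, 0],
  ],
  angular=[
    [0, 0, 0],
    [0, 0, 0],
    [0, 0, 0],
  ],
)

```text
time_s: 35.95
tcp_pos: [0.6083, -0.0206, 0.0853]
orientation: [3.134, -0.06, -0.0]
force: [-7.7, -13.7, 7.3]
finger_gap: 0.24
```

Run:
```python
from h import *
cs()
```

```text
t 35.95 TCPch x 0.7 y -23.4 z 85.3  toolx-in-ch 1.000 -0.000 tilt [-0.    -0.007] gap 20.5 F [ -7.7 -13.7   7.3] q6 -0.03
```

Call:
arm_command(
  fingers=[0, 0, 0],
  travel=[
    [0, -4, 0],
    [0, 0, 0],
    [0, 0, 0],
  ],
  angular=[
    [0, 0, 0],
    [0, 0, 0],
    [0, 0, 0],
  ],
)

```text
time_s: 36.33
tcp_pos: [0.6084, -0.0196, 0.0853]
orientation: [3.13, -0.059, -0.001]
force: [-7.3, -22.0, 7.2]
finger_gap: 0.239
```

Run:
```python
from h import *
cs()
```

```text
t 36.33 TCPch x 0.8 y -22.5 z 85.3  toolx-in-ch 1.000 0.000 tilt [-0.001 -0.011] gap 20.4 F [ -7.3 -22.    7.2] q6 -0.02
```

Call:
arm_command(
  fingers=[0, 0, 0, 50, 50, 50, 50, 50, 50, 50, 50, 50],
  travel=[
    [0, 6, 0],
    [0, 5, 0],
    [0, 0, 0],
    [0, 0, 0],
    [0, 0, 0],
    [0, 0, 0],
    [0, 0, -50],
    [0, 0, -55],
    [0, -50, -40],
    [0, -55, 0],
    [0, -55, 0],
    [0, -20, 0],
  ],
  angular=[
    [0, 0, 0],
    [0, 0, 0],
    [0, 0, 0],
    [0, 0, 0],
    [0, 0, 0],
    [0, 0, 0],
    [0, 0, 0],
    [0, 0, 0],
    [0, 0, 0],
    [0, 0, 0],
    [0, 0, 0],
    [0, 0, 0],
  ],
)

```text
time_s: 37.83
tcp_pos: [0.6153, 0.1587, 0.227]
orientation: [-3.14, 0.058, -0.001]
force: [0.8, 0.1, -0.4]
finger_gap: 0.588
```

Call:
arm_command(
  fingers=[70, 70, 70],
  travel=[
    [0, -20, 0],
    [0, 0, 0],
    [0, 0, 0],
  ],
  angular=[
    [0, 0, 0],
    [0, 0, 0],
    [0, 0, 0],
  ],
)

```text
time_s: 38.2
tcp_pos: [0.6162, 0.1744, 0.2266]
orientation: [3.14, -0.064, -0.001]
force: [0.2, -0.2, 0.5]
finger_gap: 0.818
```

Run:
```python
from h import *
cs()
d=snap('wrist','w8'); a=cv2.resize(d['image'][:300,160:480],None,fx=1.4,fy=1.4,interpolation=cv2.INTER_CUBIC)
e=snap('scene','sc2'); f=snap('top','top2')
b=cv2.resize(e['image'][190:300,260:470],None,fx=1.65,fy=1.65,interpolation=cv2.INTER_CUBIC)
g=cv2.resize(f['image'][130:215,180:340],None,fx=2,fy=2,interpolation=cv2.INTER_CUBIC)
c=np.zeros((420,800,3),np.uint8); c[:,:448]=a; c[:b.shape[0],450:450+b.shape[1]]=b[:,:350]; c[200:370,455:775]=g
cv2.imwrite('pics/c4.png',np.clip(c[:,:,::-1]*1.4,0,255).astype(np.uint8))
```

```text
t 38.20 TCPch x 1.2 y 171.7 z 226.6  toolx-in-ch 1.000 -0.003 tilt [-0.    -0.001] gap 69.9 F [ 0.2 -0.2  0.5] q6 0.28
```

View pics/c4.png

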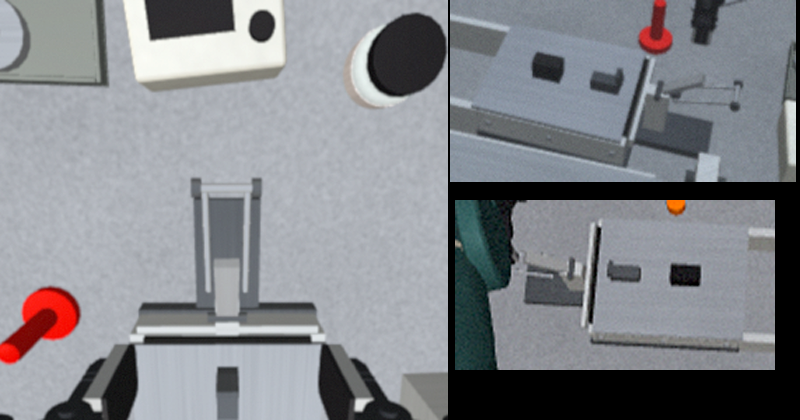

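Run:
```python
from h import *
from scipy.optimize import least_squares
W,S,T=load('w8'),load('sc2'),load('top2')
def tri(obs):
    r=least_squares(lambda p:np.concatenate([proj(d,p)-uv for d,uv in obs]),[.61,.15,.09]); return w2c(r.x).round(1),(r.x[2]*1000).round(1),np.abs(r.fun).max().round(2)
w=lambda u,v:(W,np.array([160+u/1.4,v/1.4])); s=lambda u,v:(S,np.array([260+(u-450)/1.65,190+v/1.65])); t=lambda u,v:(T,np.array([180+(u-455)/2,130+(v-200)/2]))
print('bar WS',tri([w(226,187),s(737,94)]),'WST',tri([w(226,187),s(737,94),t(524,262)]))
print('levertip WS',tri([w(227,259),s(704,78)]))
print('lugtop WS',tri([w(228,369),s(620,71)]), 'keep')
for z in (70,80,90,100,110,120): print(z,w2c(ray(W,160+226/1.4,187/1.4,z/1000)).round(1),'tip',w2c(ray(W,160+227/1.4,259/1.4,z/1000)).round(1))
K=[w2c(ray(W,160+u/1.4,187/1.4,.095)) for u in (191.5,261.5)]; print(K)
```

```text
bar WS (array([  0.3, 227.7]), np.float64(115.8), np.float64(0.13)) WST (array([ -0.8, 223.4]), np.float64(98.8), np.float64(12.16))
levertip WS (array([  0.7, 185. ]), np.float64(131.8), np.float64(0.68))
lugtop WS (array([-0.4, 83.2]), np.float64(96.6), np.float64(4.8)) keep
70 [  0.  223.6] tip [  0.6 168.4]
80 [1.000e-01 2.245e+02] tip [  0.6 171.2]
90 [2.000e-01 2.254e+02] tip [  0.6 173.9]
100 [2.000e-01 2.263e+02] tip [  0.7 176.6]
110 [  0.3 227.2] tip [  0.7 179.3]
120 [  0.3 228.1] tip [  0.8 182.1]
[array([-23.23456701, 225.93075353]), array([ 24.26772033, 225.76064989])]
```

Call:
arm_command(
  fingers=[70, 70, 70, 70, 70],
  travel=[
    [0, 40, 0],
    [0, 40, 0],
    [0, 30, 0],
    [0, 0, 0],
    [0, 0, 0],
  ],
  angular=[
    [0, 0, 0],
    [0, 0, 0],
    [0, 0, 0],
    [0, 0, 0],
    [0, 0, 0],
  ],
)

```text
time_s: 38.98
tcp_pos: [0.6118, 0.0654, 0.2269]
orientation: [-3.14, 0.065, -0.0]
force: [-0.0, 0.4, -0.2]
finger_gap: 0.822
```

Run:
```python
from h import *
cs()
d=snap('wrist','w9'); w8=load('w8')
k=cv2.resize(d['image'][150:250,270:370],(400,400),interpolation=cv2.INTER_CUBIC)
k2=cv2.resize(w8['image'][225:325,270:370],(400,400),interpolation=cv2.INTER_CUBIC)
cv2.imwrite('pics/c5.png',np.clip(np.hstack([k,k2])[:,:,::-1]*1.4,0,255).astype(np.uint8))
```

```text
t 38.98 TCPch x 1.0 y 62.5 z 226.9  toolx-in-ch 1.000 -0.003 tilt [0. 0.] gap 70.2 F [-0.   0.4 -0.2] q6 0.11
```

View pics/c5.png

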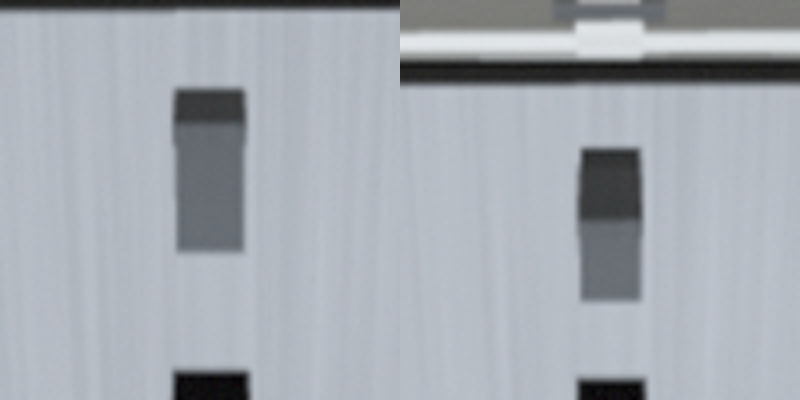

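Run:
```python
from h import *
a,b=load('w9'),load('w8')
for n,va,vb in (('faceBottom',172-.4,262-.4),('lugTop',180.5-.4,279.5-.4),('plateFront',152,245.6),('ledgeEnd',150+251/4-.4,225+300/4-.4)):
    best=min(np.arange(.06,.13,.0005),key=lambda z:abs(w2c(ray(a,322.5,va,z))[1]-w2c(ray(b,322.5,vb,z))[1]))
    print(n,best,w2c(ray(a,322.5,va,best)).round(1),w2c(ray(b,322.5,vb,best)).round(1),'w9@72',w2c(ray(a,322.5,va,.072)).round(1),'w9@97',w2c(ray(a,322.5,va,.097)).round(1))
```

```text
faceBottom 0.07300000000000001 [ 0.9 75.1] [ 0.6 75. ] w9@72 [ 0.9 74.8] w9@97 [ 0.9 80.4]
lugTop 0.10850000000000004 [ 0.9 74.7] [ 0.7 74.8] w9@72 [ 0.8 65.4] w9@97 [ 0.9 71.8]
plateFront 0.07250000000000001 [ 1.  95.9] [ 0.7 95.9] w9@72 [ 1.  95.9] w9@97 [ 1.  99.6]
ledgeEnd 0.09100000000000003 [ 0.7 35.3] [ 0.5 35.2] w9@72 [ 0.7 28.1] w9@97 [ 0.7 37.5]
```

The latch geometry agrees: lever ≈ 0.65 rad, bail bar at chamber (0, 228, 115), keeper seat at (0.8, 68.2, 94.4), lug top at z 108.5. Cover is about 8 mm open. Next, grasp the bar.

Call:
arm_command(
  fingers=[62, 62, 62, 62, 62, 62, 62, 62],
  travel=[
    [-1, -55, 0],
    [0, -55, 0],
    [0, -55, 0],
    [0, 0, 0],
    [0, 0, 45],
    [0, 0, 35],
    [0, 0, 0],
    [0, 0, 0],
  ],
  angular=[
    [0, 0, 0],
    [0, 0, 0],
    [0, 0, 0],
    [0, 0, 0],
    [0, 0, 0],
    [0, 0, 0],
    [0, 0, 0],
    [0, 0, 0],
  ],
  newtons=60,
)

```text
time_s: 40.02
tcp_pos: [0.6181, 0.2305, 0.1482]
orientation: [-3.141, 0.063, -0.002]
force: [0.8, -0.6, 1.3]
finger_gap: 0.722
```

Run:
```python
from h import *
cs()
```

```text
t 40.02 TCPch x 1.0 y 227.8 z 148.2  toolx-in-ch 1.000 -0.002 tilt [0.001 0.   ] gap 61.7 F [ 0.8 -0.6  1.3] q6 0.36
```

Call:
arm_command(
  fingers=[62, 62, 62, 30, 30, 30, 30, 30],
  travel=[
    [0, 0, 25],
    [0, 0, 19],
    [0, 0, 0],
    [0, 0, 0],
    [0, 0, 0],
    [0, 0, 0],
    [0, 0, 0],
    [0, 0, 0],
  ],
  angular=[
    [0, 0, 0],
    [0, 0, 0],
    [0, 0, 0],
    [0, 0, 0],
    [0, 0, 0],
    [0, 0, 0],
    [0, 0, 0],
    [0, 0, 0],
  ],
)

```text
time_s: 41.02
tcp_pos: [0.6177, 0.231, 0.1033]
orientation: [-3.14, 0.063, -0.002]
force: [-1.4, 2.1, 0.7]
finger_gap: 0.494
```

Run:
```python
from h import *
cs()
```

```text
t 41.02 TCPch x 0.6 y 228.2 z 103.3  toolx-in-ch 1.000 -0.002 tilt [0.001 0.001] gap 42.2 F [-1.4  2.1  0.7] q6 0.36
```

Call:
arm_command(
  fingers=[30, 30, 30, 30, 30, 30, 30],
  travel=[
    [0, 3, -8],
    [0, 4, -8],
    [0, 7, -9],
    [0, 7, -9],
    [0, 19, -14],
    [0, 22, -7],
    [0, 0, 0],
  ],
  angular=[
    [0, 0, 0],
    [0, 0, 0],
    [0, 0, 0],
    [0, 0, 0],
    [0, 0, 0],
    [0, 0, 0],
    [0, 0, 0],
  ],
)

```text
time_s: 41.9
tcp_pos: [0.6153, 0.1668, 0.1595]
orientation: [-3.14, 0.066, -0.002]
force: [-0.2, 3.1, 0.9]
finger_gap: 0.481
```

Run:
```python
from h import *
cs()
```

```text
t 41.90 TCPch x 0.6 y 164.0 z 159.5  toolx-in-ch 1.000 -0.004 tilt [0.001 0.   ] gap 41.1 F [-0.2  3.1  0.9] q6 0.27
```

Call:
arm_command(
  fingers=[30, 30, 30, 30, 30, 30],
  travel=[
    [0, 21, 0],
    [0, 22, 6],
    [0, 19, 12],
    [0, 10, 11],
    [0, 0, 0],
    [0, 0, 0],
  ],
  angular=[
    [0, 0, 0],
    [0, 0, 0],
    [0, 0, 0],
    [0, 0, 0],
    [0, 0, 0],
    [0, 0, 0],
  ],
)

```text
time_s: 42.65
tcp_pos: [0.6124, 0.0964, 0.1289]
orientation: [3.141, -0.063, 0.001]
force: [1.7, -2.0, 3.8]
finger_gap: 0.428
```

Run:
```python
from h import *
cs()
d=snap('wrist','w10'); e=snap('scene','sc3')
a=cv2.resize(d['image'][:,120:520],(480,480)); b=cv2.resize(e['image'][190:300,270:450],(320,196),interpolation=cv2.INTER_CUBIC)
c=np.zeros((480,800,3),np.uint8); c[:,:480]=a; c[:196,480:]=b
cv2.imwrite('pics/c6.png',np.clip(c[:,:,::-1]*1.4,0,255).astype(np.uint8))
```

```text
t 42.65 TCPch x 0.4 y 93.6 z 128.9  toolx-in-ch 1.000 -0.002 tilt [ 0. -0.] gap 36.6 F [ 1.7 -2.   3.8] q6 0.16
```

View pics/c6.png

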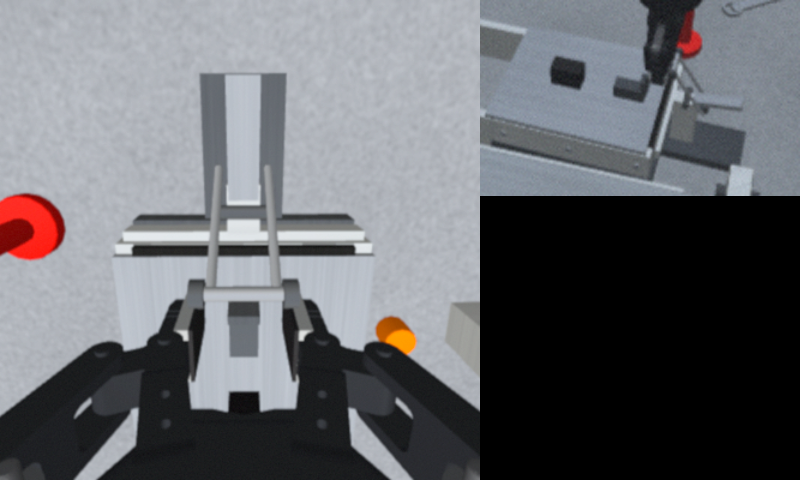

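Run:
```python
from h import *
d=load('w10')
for z in range(105,165,6):
    p=w2c(ray(d,323.3,245,z/1000)); t=w2c(ray(d,120+244/1.2,75/1.2,z/1000)); print(z,p.round(1),'d(L=0)',np.hypot(p[1]-151.2,z-78.7).round(1),'tip',t.round(1))
for u in (190,300): print(w2c(ray(d,120+u/1.2,290/1.2,.13)).round(1))
```

```text
105 [ 0.9 85.9] d(L=0) 70.4 tip [  1.1 194.7]
111 [ 0.9 88.9] d(L=0) 70.1 tip [  1.1 193.9]
117 [ 0.9 92. ] d(L=0) 70.5 tip [  1.1 193.1]
123 [ 0.9 95.1] d(L=0) 71.5 tip [  1.1 192.3]
129 [ 0.8 98.2] d(L=0) 73.0 tip [  1.1 191.5]
135 [  0.8 101.3] d(L=0) 75.2 tip [  1.1 190.7]
141 [  0.8 104.4] d(L=0) 77.9 tip [  1.  189.9]
147 [  0.8 107.5] d(L=0) 81.1 tip [  1. 189.]
153 [  0.8 110.6] d(L=0) 84.7 tip [  1.  188.2]
159 [  0.8 113.7] d(L=0) 88.6 tip [  1.  187.4]
[-24.1 100.9]
[ 26.8 100.7]
```

The grip slipped: the bosses are at the pads' +y edge with the gap down to 36.6 mm, and the lever was pushed level. I'll let the bail settle on the lug and take it again.

Call:
arm_command(
  fingers=[64, 64, 64, 64, 64, 64],
  travel=[
    [0, 0, 0],
    [0, 0, 0],
    [0, 0, 0],
    [0, 0, -25],
    [0, 0, 0],
    [0, 0, 0],
  ],
  angular=[
    [0, 0, 0],
    [0, 0, 0],
    [0, 0, 0],
    [0, 0, 0],
    [0, 0, 0],
    [0, 0, 0],
  ],
)

```text
time_s: 43.5
tcp_pos: [0.6117, 0.0966, 0.1533]
orientation: [3.141, -0.063, -0.001]
force: [0.8, -0.1, -0.4]
finger_gap: 0.748
```

Run:
```python
from h import *
cs()
d=snap('wrist','w11'); e=snap('scene','sc4')
a=cv2.resize(d['image'][:,120:520],(480,480)); b=cv2.resize(e['image'][190:300,270:450],(320,196),interpolation=cv2.INTER_CUBIC)
c=np.zeros((480,800,3),np.uint8); c[:,:480]=a; c[:196,480:]=b
cv2.imwrite('pics/c7.png',np.clip(c[:,:,::-1]*1.4,0,255).astype(np.uint8))
```

```text
t 43.50 TCPch x -0.3 y 93.8 z 153.3  toolx-in-ch 1.000 -0.002 tilt [-0. -0.] gap 63.9 F [ 0.8 -0.1 -0.4] q6 0.16
```

View pics/c7.png

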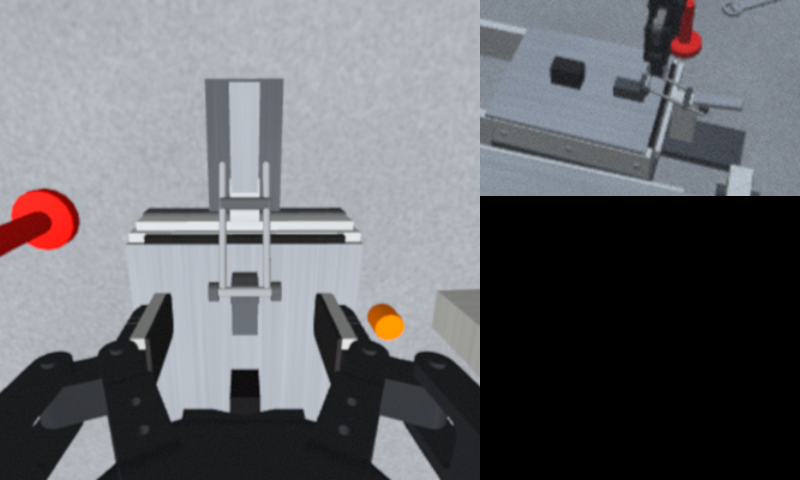

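Run:
```python
from h import *
d=load('w11')
for z in range(90,124,3):
    p=w2c(ray(d,120+244/1.2,293/1.2,z/1000)); print(z,p.round(1),'d L0',np.hypot(p[1]-151.2,z-78.7).round(1))
for z in (75,90,105): print('tip',z,w2c(ray(d,120+244/1.2,79/1.2,z/1000)).round(1))
print('lug top edge @108.5',w2c(ray(d,120+244/1.2,286/1.2,.1085)).round(1))
```

```text
90 [ 0.2 66.5] d L0 85.4
93 [ 0.2 68. ] d L0 84.4
96 [ 0.2 69.6] d L0 83.4
99 [ 0.2 71.1] d L0 82.6
102 [ 0.2 72.6] d L0 81.9
105 [ 0.2 74.2] d L0 81.4
108 [ 0.2 75.7] d L0 81.0
111 [ 0.2 77.3] d L0 80.7
114 [ 0.2 78.8] d L0 80.6
117 [ 0.2 80.3] d L0 80.6
120 [ 0.2 81.9] d L0 80.7
123 [ 0.2 83.4] d L0 81.0
tip 75 [  0.5 200.1]
tip 90 [  0.5 198.2]
tip 105 [  0.4 196.4]
lug top edge @108.5 [ 0.2 80.7]
```

Call:
arm_command(
  fingers=[64, 64, 64, 64, 30, 30, 30, 30, 30],
  travel=[
    [0, 16, 0],
    [0, 0, 30],
    [0, 0, 24],
    [0, 0, 0],
    [0, 0, 0],
    [0, 0, 0],
    [0, 0, 0],
    [0, 0, 0],
    [0, 0, 0],
  ],
  angular=[
    [0, 0, 0],
    [0, 0, 0],
    [0, 0, 0],
    [0, 0, 0],
    [0, 0, 0],
    [0, 0, 0],
    [0, 0, 0],
    [0, 0, 0],
    [0, 0, 0],
  ],
  newtons=90,
)

```text
time_s: 44.72
tcp_pos: [0.612, 0.08, 0.1007]
orientation: [3.14, -0.063, 0.002]
force: [-0.6, -5.1, 4.2]
finger_gap: 0.474
```

Run:
```python
from h import *
cs()
d=snap('wrist','w12')
```

```text
t 44.73 TCPch x 0.6 y 77.2 z 100.7  toolx-in-ch 1.000 -0.002 tilt [ 0.001 -0.001] gap 40.4 F [-0.6 -5.1  4.2] q6 0.13
```

Run:
```python
from h import *
for n in ('w10','w11','w12'):
    d=load(n); g=d['image'].min(2).astype(int); print(n,[(v,g[v,323]) for v in range(222,262,1)])
d=load('w12')
for z in (105,108,111,114,117): print(z,w2c(ray(d,323,250,z/1000)).round(1))
```

```text
w10 [(222, np.int64(130)), (223, np.int64(130)), (224, np.int64(130)), (225, np.int64(131)), (226, np.int64(130)), (227, np.int64(129)), (228, np.int64(130)), (229, np.int64(131)), (230, np.int64(131)), (231, np.int64(131)), (232, np.int64(131)), (233, np.int64(131)), (234, np.int64(131)), (235, np.int64(131)), (236, np.int64(131)), (237, np.int64(125)), (238, np.int64(105)), (239, np.int64(83)), (240, np.int64(91)), (241, np.int64(105)), (242, np.int64(119)), (243, np.int64(128)), (244, np.int64(134)), (245, np.int64(135)), (246, np.int64(135)), (247, np.int64(136)), (248, np.int64(134)), (249, np.int64(132)), (250, np.int64(116)), (251, np.int64(74)), (252, np.int64(45)), (253, np.int64(42)), (254, np.int64(43)), (255, np.int64(43)), (256, np.int64(43)), (257, np.int64(44)), (258, np.int64(45)), (259, np.int64(40)), (260, np.int64(43)), (261, np.int64(44))]
w11 [(222, np.int64(131)), (223, np.int64(132)), (224, np.int64(132)), (225, np.int64(124)), (226, np.int64(99)), (227, np.int64(57)), (228, np.int64(38)), (229, np.int64(40)), (230, np.int64(41)), (231, np.int64(43)), (232, np.
[... 871 characters left out ...]
)), (233, np.int64(130)), (234, np.int64(123)), (235, np.int64(98)), (236, np.int64(57)), (237, np.int64(37)), (238, np.int64(38)), (239, np.int64(38)), (240, np.int64(37)), (241, np.int64(38)), (242, np.int64(41)), (243, np.int64(44)), (244, np.int64(43)), (245, np.int64(44)), (246, np.int64(43)), (247, np.int64(43)), (248, np.int64(43)), (249, np.int64(42)), (250, np.int64(44)), (251, np.int64(43)), (252, np.int64(45)), (253, np.int64(58)), (254, np.int64(77)), (255, np.int64(92)), (256, np.int64(107)), (257, np.int64(120)), (258, np.int64(129)), (259, np.int64(134)), (260, np.int64(135)), (261, np.int64(135))]
105 [ 0.9 81. ]
108 [ 0.9 82.6]
111 [ 0.9 84.2]
114 [ 0.9 85.8]
117 [ 0.9 87.4]
```

Call:
arm_command(
  fingers=[30, 30, 30, 30, 30, 30, 30],
  travel=[
    [0, -11, -15],
    [0, -10, -13],
    [0, -12, -10],
    [0, -10, -6],
    [0, -2, -9],
    [0, 3, -11],
    [0, 0, 0],
  ],
  angular=[
    [0, 0, 0],
    [0, 0, 0],
    [0, 0, 0],
    [0, 0, 0],
    [0, 0, 0],
    [0, 0, 0],
    [0, 0, 0],
  ],
)

```text
time_s: 45.65
tcp_pos: [0.6128, 0.1223, 0.1647]
orientation: [3.14, -0.061, -0.001]
force: [-0.9, -1.7, -0.8]
finger_gap: 0.456
```

```bash
cat >> h.py <<'E'
def barrow(d,lo=150,hi=330):
    g=d['image'].min(2).astype(int); print('col323',[(v,int(g[v,323])) for v in range(lo,hi,3)])
E
python3 - <<'E'
from h import *
cs()
d=snap('wrist','w13'); barrow(d,60,330)
E
```

```text
t 45.65 TCPch x -0.2 y 119.4 z 164.7  toolx-in-ch 1.000 -0.001 tilt [-0.    -0.001] gap 38.9 F [-0.9 -1.7 -0.8] q6 0.20
col323 [(60, 131), (63, 131), (66, 131), (69, 130), (72, 131), (75, 133), (78, 133), (81, 133), (84, 131), (87, 124), (90, 128), (93, 127), (96, 83), (99, 73), (102, 73), (105, 73), (108, 74), (111, 72), (114, 73), (117, 73), (120, 74), (123, 74), (126, 74), (129, 75), (132, 74), (135, 74), (138, 76), (141, 74), (144, 75), (147, 76), (150, 77), (153, 76), (156, 76), (159, 76), (162, 87), (165, 89), (168, 89), (171, 68), (174, 61), (177, 76), (180, 110), (183, 137), (186, 136), (189, 136), (192, 125), (195, 98), (198, 97), (201, 90), (204, 163), (207, 160), (210, 157), (213, 161), (216, 121), (219, 27), (222, 27), (225, 46), (228, 133), (231, 132), (234, 133), (237, 133), (240, 132), (243, 133), (246, 120), (249, 37), (252, 41), (255, 42), (258, 43), (261, 44), (264, 44), (267, 45), (270, 74), (273, 74), (276, 99), (279, 134), (282, 136), (285, 98), (288, 78), (291, 79), (294, 77), (297, 125), (300, 136), (303, 136), (306, 136), (309, 136), (312, 136), (315, 135), (318, 137), (321, 80), (324, 11), (327, 13)]
```

Run:
```python
from h import *
cs()
d=load('w13')
for z in (94,100,106,112,170,176): print(z,w2c(ray(d,323,280.5,z/1000)).round(1), w2c(ray(d,323,187,z/1000)).round(1))
a=cv2.resize(d['image'][60:360,120:520],(800,600),interpolation=cv2.INTER_CUBIC)
cv2.imwrite('pics/c8.png',np.clip(a[:,:,::-1]*1.3,0,255).astype(np.uint8))
```

```text
t 45.70 TCPch x -0.2 y 119.2 z 164.5  toolx-in-ch 1.000 -0.001 tilt [-0.    -0.001] gap 38.7 F [-1.1 -3.1 -0.5] q6 0.20
94 [-0.  52.9] [1.00e-01 1.38e+02]
100 [-0. 57.] [1.000e-01 1.397e+02]
106 [-0. 61.] [1.000e-01 1.414e+02]
112 [-0.  65.1] [1.00e-01 1.43e+02]
170 [  0.  104.4] [1.000e-01 1.593e+02]
176 [  0.  108.5] [1.00e-01 1.61e+02]
```

View pics/c8.png

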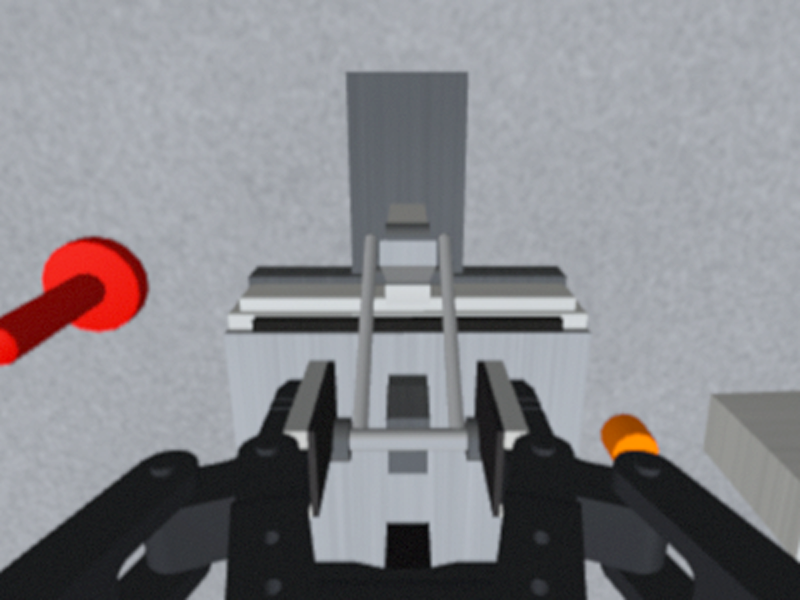

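Call:
arm_command(
  fingers=[64, 64, 64, 64],
  travel=[
    [0, 0, 0],
    [0, 0, 0],
    [0, 0, -20],
    [0, 0, 0],
  ],
  angular=[
    [0, 0, 0],
    [0, 0, 0],
    [0, 0, 0],
    [0, 0, 0],
  ],
)

```text
time_s: 46.2
tcp_pos: [0.6151, 0.1229, 0.1873]
orientation: [-3.14, 0.064, -0.009]
force: [-0.5, -0.8, 0.3]
finger_gap: 0.748
```

Run:
```python
from h import *
cs()
d=snap('wrist','w14'); g=d['image'].min(2).astype(int)
print('col',[(v,int(g[v,323])) for v in range(100,300,2)])
# horizontal bar rows: bright run between x=310..336 ; boss widths
for v in range(180,300,4): print(v,g[v,280:368:2].tolist())
```

```text
t 46.20 TCPch x 2.1 y 120.2 z 187.3  toolx-in-ch 1.000 -0.002 tilt [0.006 0.001] gap 63.9 F [-0.5 -0.8  0.3] q6 0.20
col [(100, 71), (102, 71), (104, 71), (106, 73), (108, 72), (110, 73), (112, 72), (114, 73), (116, 72), (118, 73), (120, 73), (122, 72), (124, 73), (126, 73), (128, 74), (130, 74), (132, 75), (134, 74), (136, 75), (138, 75), (140, 75), (142, 73), (144, 75), (146, 75), (148, 75), (150, 75), (152, 76), (154, 78), (156, 77), (158, 79), (160, 87), (162, 87), (164, 86), (166, 77), (168, 51), (170, 65), (172, 75), (174, 78), (176, 121), (178, 133), (180, 133), (182, 133), (184, 134), (186, 122), (188, 94), (190, 95), (192, 93), (194, 93), (196, 155), (198, 160), (200, 158), (202, 156), (204, 157), (206, 158), (208, 116), (210, 76), (212, 20), (214, 26), (216, 29), (218, 94), (220, 129), (222, 129), (224, 128), (226, 129), (228, 129), (230, 129), (232, 129), (234, 130), (236, 123), (238, 57), (240, 37), (242, 44), (244, 44), (246, 45), (248, 44), (250, 45), (252, 43), (254, 45), (256, 64), (258, 72), (260, 95), (262, 130), (264, 133), (266, 96), (268, 77), (270, 76), (272, 77
[... 5852 characters left out ...]
 133, 134, 133, 132, 135]
288 [132, 132, 128, 130, 136, 134, 129, 131, 130, 132, 131, 132, 133, 133, 132, 132, 133, 133, 131, 133, 135, 134, 132, 131, 134, 136, 135, 130, 132, 132, 130, 130, 132, 133, 133, 136, 134, 134, 130, 133, 133, 131, 131, 135]
292 [133, 133, 129, 130, 135, 133, 130, 131, 130, 130, 131, 131, 133, 133, 131, 131, 132, 131, 131, 134, 135, 133, 132, 131, 134, 135, 134, 130, 131, 133, 130, 130, 131, 133, 133, 137, 134, 133, 131, 132, 133, 133, 132, 135]
296 [132, 133, 129, 129, 134, 134, 129, 131, 130, 130, 130, 131, 133, 133, 131, 130, 132, 132, 131, 132, 135, 133, 132, 130, 133, 135, 134, 130, 131, 132, 130, 130, 133, 133, 133, 136, 134, 133, 131, 132, 133, 131, 132, 135]
```

The bail is resting on top of the lug at about (71, 112) with the lever at about 1.2 rad. I'll grip it deeper between the pads and harder.

Call:
arm_command(
  fingers=[64, 64, 64, 64, 64, 30, 30, 30, 30, 30],
  travel=[
    [0, 49, 0],
    [0, 0, 40],
    [0, 0, 35],
    [0, 0, 20],
    [0, 0, 0],
    [0, 0, 0],
    [0, 0, 0],
    [0, 0, 0],
    [0, 0, 0],
    [0, 0, 0],
  ],
  angular=[
    [0, 0, 0],
    [0, 0, 0],
    [0, 0, 0],
    [0, 0, 0],
    [0, 0, 0],
    [0, 0, 0],
    [0, 0, 0],
    [0, 0, 0],
    [0, 0, 0],
    [0, 0, 0],
  ],
  newtons=120,
)

```text
time_s: 47.5
tcp_pos: [0.6121, 0.0738, 0.091]
orientation: [-3.141, 0.063, -0.004]
force: [-2.8, -0.0, 5.7]
finger_gap: 0.479
```

```bash
cat >> h.py <<'E'
def bar(save):
    "bail bar from boss pair: dark bosses either side of col ~322; prints tool & chamber position"
    d=snap('wrist',save); s=bot.read_state(); g=d['image'].min(2).astype(int)
    # bright bar rows: wide bright run cols 308..337 with neighbours darker
    col=g[150:330,323]; print('col',{150+i:int(col[i]) for i in range(60,180,2)}); return d
E
python3 - <<'E'
from h import *
cs()
E
```

```text
t 47.50 TCPch x 1.0 y 71.0 z 91.0  toolx-in-ch 1.000 -0.002 tilt [0.003 0.   ] gap 40.9 F [-2.8 -0.   5.7] q6 0.12
```

Call:
arm_command(
  fingers=[30, 30, 30, 30, 30],
  travel=[
    [0, 2, -3],
    [0, 4, -2],
    [0, 4, 0],
    [0, 4, 0],
    [0, 0, 0],
  ],
  angular=[
    [0, 0, 0],
    [0, 0, 0],
    [0, 0, 0],
    [0, 0, 0],
    [0, 0, 0],
  ],
)

```text
time_s: 48.12
tcp_pos: [0.6114, 0.0608, 0.0948]
orientation: [-3.139, 0.064, -0.004]
force: [-0.2, 4.4, 1.4]
finger_gap: 0.475
```

Run:
```python
from h import *
cs()
d=snap('wrist','w15'); g=d['image'].min(2).astype(int)
print([(v,int(g[v,323])) for v in range(205,300,2)])
for v in range(236,290,5): print(v,g[v,270:376:3].tolist())
```

```text
t 48.12 TCPch x 0.8 y 58.0 z 94.8  toolx-in-ch 1.000 -0.002 tilt [0.002 0.002] gap 40.6 F [-0.2  4.4  1.4] q6 0.10
[(205, 131), (207, 130), (209, 130), (211, 99), (213, 37), (215, 39), (217, 43), (219, 44), (221, 44), (223, 43), (225, 44), (227, 43), (229, 43), (231, 43), (233, 43), (235, 44), (237, 52), (239, 74), (241, 74), (243, 74), (245, 74), (247, 75), (249, 76), (251, 77), (253, 77), (255, 76), (257, 77), (259, 77), (261, 77), (263, 78), (265, 78), (267, 77), (269, 73), (271, 85), (273, 113), (275, 131), (277, 134), (279, 135), (281, 119), (283, 80), (285, 129), (287, 135), (289, 134), (291, 134), (293, 135), (295, 134), (297, 135), (299, 134)]
236 [135, 134, 133, 132, 131, 133, 132, 135, 135, 101, 135, 129, 44, 45, 43, 45, 45, 44, 44, 44, 45, 46, 45, 71, 133, 128, 135, 136, 105, 130, 130, 132, 135, 135, 135, 134]
241 [136, 86, 85, 85, 48, 89, 132, 135, 135, 104, 135, 131, 74, 75, 75, 74, 76, 74, 75, 76, 75, 77, 75, 89, 132, 120, 136, 135, 107, 129, 84, 52, 86, 85, 89, 133]
246 [104, 78, 79, 73, 16, 58, 134, 134, 135, 106, 132, 132, 82, 76, 74, 75, 76, 75, 74, 76, 75, 78, 73, 
[... 679 characters left out ...]
, 45, 44, 43, 21, 15, 70, 78]
271 [79, 26, 16, 13, 61, 63, 60, 113, 135, 123, 83, 83, 84, 84, 84, 85, 85, 85, 86, 87, 86, 86, 87, 87, 87, 104, 134, 133, 81, 64, 65, 65, 20, 21, 27, 79]
276 [124, 35, 13, 20, 73, 74, 70, 134, 133, 133, 133, 134, 134, 134, 133, 133, 134, 134, 134, 133, 134, 134, 135, 134, 133, 134, 134, 134, 126, 74, 74, 74, 21, 21, 37, 128]
281 [149, 47, 14, 20, 75, 76, 74, 119, 133, 133, 133, 130, 130, 120, 120, 120, 121, 119, 120, 119, 120, 119, 120, 135, 132, 133, 132, 134, 100, 77, 77, 76, 22, 22, 46, 153]
286 [23, 49, 20, 15, 71, 75, 73, 117, 132, 134, 135, 132, 133, 133, 132, 132, 134, 136, 135, 135, 134, 134, 135, 137, 131, 133, 132, 132, 92, 75, 76, 71, 19, 24, 47, 21]
```

Call:
arm_command(
  fingers=[30, 30, 30, 30, 30],
  travel=[
    [0, -2, 5],
    [0, -2, 5],
    [0, -1, 4],
    [0, 0, 0],
    [0, 0, 0],
  ],
  angular=[
    [0, 0, 0],
    [0, 0, 0],
    [0, 0, 0],
    [0, 0, 0],
    [0, 0, 0],
  ],
)

```text
time_s: 48.8
tcp_pos: [0.6116, 0.0641, 0.0809]
orientation: [3.14, -0.063, 0.003]
force: [-2.7, -0.9, 8.8]
finger_gap: 0.479
```

Run:
```python
from h import *
cs()
d=snap('wrist','w16'); g=d['image'].min(2).astype(int)
print([(v,int(g[v,323])) for v in range(205,300,2)])
for v in range(256,300,5): print(v,g[v,270:376:2].tolist())
```

```text
t 48.80 TCPch x 0.9 y 61.3 z 80.9  toolx-in-ch 1.000 -0.002 tilt [ 0.002 -0.001] gap 40.9 F [-2.7 -0.9  8.8] q6 0.10
[(205, 135), (207, 134), (209, 135), (211, 135), (213, 135), (215, 132), (217, 131), (219, 131), (221, 131), (223, 130), (225, 87), (227, 39), (229, 39), (231, 39), (233, 44), (235, 44), (237, 45), (239, 44), (241, 44), (243, 43), (245, 44), (247, 45), (249, 45), (251, 42), (253, 43), (255, 42), (257, 53), (259, 74), (261, 75), (263, 74), (265, 75), (267, 75), (269, 76), (271, 83), (273, 110), (275, 129), (277, 134), (279, 135), (281, 125), (283, 82), (285, 78), (287, 80), (289, 79), (291, 79), (293, 79), (295, 79), (297, 79), (299, 78)]
256 [79, 80, 80, 70, 19, 16, 14, 15, 81, 135, 134, 135, 137, 121, 101, 136, 113, 44, 45, 45, 46, 44, 44, 46, 46, 46, 45, 44, 45, 47, 46, 47, 48, 48, 44, 49, 129, 129, 123, 137, 136, 132, 109, 131, 123, 28, 19, 21, 14, 42, 80, 79, 81]
261 [79, 79, 77, 30, 14, 17, 14, 13, 76, 136, 131, 136, 136, 124, 98, 133, 120, 75, 76, 76, 76, 74, 75, 76, 76, 76, 75, 75, 75, 76, 77, 78, 78, 76, 77, 80, 130, 128, 126, 136, 136, 129, 110, 132, 123, 21, 
[... 996 characters left out ...]
46, 17, 14, 36, 74, 74, 73, 70, 80, 135, 135, 135, 136, 136, 134, 135, 94, 79, 78, 77, 79, 78, 78, 77, 79, 78, 78, 78, 78, 79, 78, 78, 97, 140, 135, 131, 133, 134, 134, 136, 83, 73, 74, 75, 74, 62, 20, 21, 32, 47, 32]
291 [18, 47, 46, 23, 16, 11, 53, 131, 133, 134, 134, 134, 136, 135, 137, 136, 134, 134, 101, 77, 78, 78, 79, 79, 79, 79, 78, 79, 79, 78, 78, 78, 80, 79, 97, 140, 136, 132, 133, 134, 133, 135, 132, 132, 132, 134, 98, 19, 21, 20, 40, 46, 35]
296 [14, 40, 47, 26, 13, 19, 114, 134, 132, 135, 135, 133, 135, 136, 137, 136, 133, 135, 101, 78, 79, 79, 79, 79, 79, 78, 79, 78, 79, 78, 79, 79, 78, 78, 106, 139, 137, 131, 134, 135, 134, 134, 132, 131, 133, 133, 132, 61, 20, 17, 45, 44, 30]
```

Call:
arm_command(
  fingers=[30, 30, 30, 30, 30],
  travel=[
    [0, -3, 0],
    [0, -3, 0],
    [0, -2, 0],
    [0, 0, 0],
    [0, 0, 0],
  ],
  angular=[
    [0, 0, 0],
    [0, 0, 0],
    [0, 0, 0],
    [0, 0, 0],
    [0, 0, 0],
  ],
)

```text
time_s: 49.48
tcp_pos: [0.6119, 0.0724, 0.0806]
orientation: [3.141, -0.063, 0.003]
force: [-1.6, -0.3, 6.7]
finger_gap: 0.476
```

Run:
```python
from h import *
cs()
d=snap('wrist','w17'); g=d['image'].min(2).astype(int)
print([(v,int(g[v,323])) for v in range(235,300,2)])
print(g[276,272:374:2].tolist())
```

```text
t 49.48 TCPch x 0.8 y 69.5 z 80.6  toolx-in-ch 1.000 -0.002 tilt [ 0.002 -0.   ] gap 40.7 F [-1.6 -0.3  6.7] q6 0.12
[(235, 130), (237, 87), (239, 39), (241, 39), (243, 40), (245, 42), (247, 45), (249, 44), (251, 44), (253, 43), (255, 43), (257, 42), (259, 45), (261, 43), (263, 43), (265, 43), (267, 44), (269, 41), (271, 46), (273, 71), (275, 73), (277, 75), (279, 75), (281, 74), (283, 77), (285, 77), (287, 78), (289, 79), (291, 77), (293, 78), (295, 79), (297, 77), (299, 77)]
[37, 29, 14, 14, 44, 73, 72, 73, 69, 125, 133, 135, 134, 134, 133, 129, 79, 76, 77, 75, 74, 74, 76, 76, 75, 74, 73, 76, 75, 76, 76, 78, 77, 75, 78, 129, 134, 134, 134, 134, 134, 126, 71, 74, 74, 75, 68, 23, 19, 22, 35]
```

The bar now lies hidden under the lug's overhang, so it's hooked with the lever still at about 1.6 rad. I'll release it and back away upwards.

Call:
arm_command(
  fingers=[64, 64, 64, 64, 64, 64, 64, 64],
  travel=[
    [0, 0, 0],
    [0, 0, 0],
    [0, 0, 0],
    [0, 0, -30],
    [0, 0, -40],
    [0, 0, -50],
    [0, 0, 0],
    [0, 0, 0],
  ],
  angular=[
    [0, 0, 0],
    [0, 0, 0],
    [0, 0, 0],
    [0, 0, 0],
    [0, 0, 0],
    [0, 0, 0],
    [0, 0, 0],
    [0, 0, 0],
  ],
  newtons=60,
)

```text
time_s: 50.52
tcp_pos: [0.6108, 0.0726, 0.1994]
orientation: [3.141, -0.063, -0.0]
force: [-0.7, -0.4, -0.2]
finger_gap: 0.75
```

Run:
```python
from h import *
cs()
d=snap('wrist','w18'); e=snap('scene','sc5')
a=cv2.resize(d['image'][40:340,200:440],(480,600)); b=cv2.resize(e['image'][195:275,300:420],(320,213),interpolation=cv2.INTER_CUBIC)
c=np.zeros((600,800,3),np.uint8); c[:,:480]=a; c[:213,480:]=b
cv2.imwrite('pics/c9.png',np.clip(c[:,:,::-1]*1.4,0,255).astype(np.uint8))
```

```text
t 50.52 TCPch x -0.3 y 69.7 z 199.4  toolx-in-ch 1.000 -0.002 tilt [-0. -0.] gap 64.0 F [-0.7 -0.4 -0.2] q6 0.12
```

View pics/c9.png

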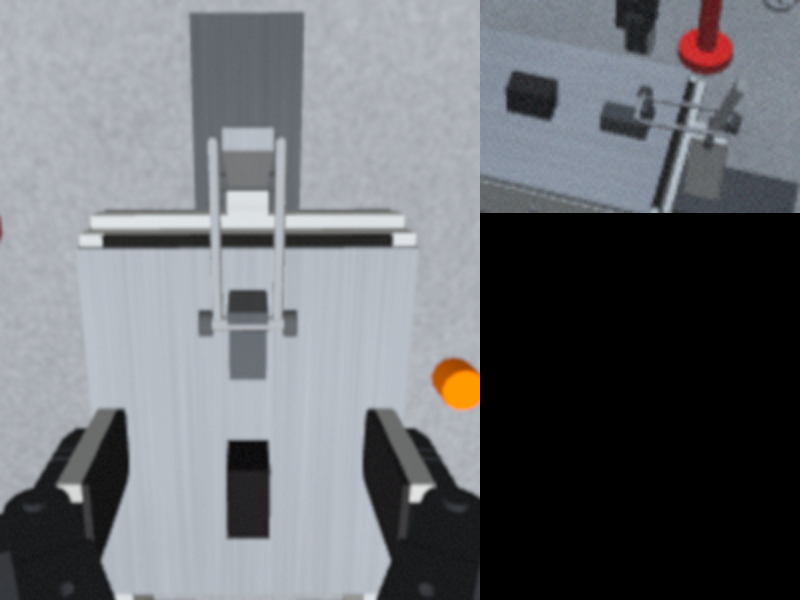

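Run:
```python
from h import *
d=load('w18'); g=d['image'].min(2).astype(float)
def edge(row,lo,hi,thr):
    r=g[row]; return [round(c+(r[c]-thr)/(r[c]-r[c+1]),2) for c in range(lo,hi) if (r[c]-thr)*(r[c+1]-thr)<0]
for v in range(194,210,2): print(v,edge(v,290,360,105))
print('col',[(v,int(g[v,323])) for v in range(180,236)])
print('cover: grip top edges @z', [w2c(ray(d,323,v,.102)).round(1)[1] for v in (260,275)])
for z in (94.4,100,108,112):
    p=np.append(c2w(0,0),0); print(z,[proj(d,np.append(c2w(x,w2c(ray(d,323,201.5,z/1000))[1]),z/1000)).round(1).tolist() for x in (-22,22)],w2c(ray(d,323,201.5,z/1000)).round(1))
```

```text
194 [np.float64(313.09), np.float64(333.86)]
196 [np.float64(298.43), np.float64(306.34), np.float64(312.78), np.float64(333.94), np.float64(340.32), np.float64(348.49)]
198 [np.float64(298.41), np.float64(306.24), np.float64(310.46), np.float64(335.25), np.float64(340.39), np.float64(348.5)]
200 [np.float64(298.46), np.float64(305.65), np.float64(313.12), np.float64(333.82), np.float64(341.35), np.float64(348.45)]
202 [np.float64(298.48), np.float64(305.46), np.float64(341.5), np.float64(348.42)]
204 [np.float64(298.47), np.float64(305.77), np.float64(341.07), np.float64(348.44)]
206 [np.float64(298.61), np.float64(306.34), np.float64(340.72), np.float64(348.32)]
208 [np.float64(314.04), np.float64(332.85), np.float64(342.8), np.float64(346.5)]
col [(180, 129), (181, 129), (182, 130), (183, 129), (184, 112), (185, 66), (186, 40), (187, 43), (188, 43), (189, 41), (190, 42), (191, 42), (192, 42), (193, 43), (194, 42), (195, 47), (196, 58), (197, 70), (198, 73), (199, 72), (200, 72), (201, 82), (202, 108), (203, 126), (204, 116), (205, 78), (206, 71), (207, 74), (208, 74), (209, 74), (210, 75), (211, 74), (212, 75), (213, 76), (214, 75), (215, 75), (216, 75), (217, 76), (218, 76), (219, 76), (220, 76), (221, 76), (222, 75), (223, 76), (224, 76), (225, 76), (226, 75), (227, 74), (228, 79), (229, 96), (230, 121), (231, 131), (232, 132), (233, 132), (234, 132), (235, 133)]
cover: grip top edges @z [np.float64(8.0), np.float64(-8.6)]
94.4 [[299.3, 201.6], [346.8, 201.4]] [-0.  64.8]
100 [[298.7, 201.6], [347.4, 201.4]] [-0.  66.7]
108 [[297.9, 201.6], [348.2, 201.4]] [-0.  69.4]
112 [[297.5, 201.6], [348.6, 201.4]] [-0.  70.7]
```

Run:
```python
from h import *
S=load('sc5')
def pr(x,y,z): q=proj(S,np.append(c2w(x,y),z/1000)); return ((q-[300,195])*2.667+[480,0]).round(1)
for y,z in ((64.8,94.4),(66.7,100),(69,107)): print(y,z,'far boss',pr(-19,y,z),'near',pr(19,y,z))
for n,p in dict(lugtopfar=(-9,75,108.5),lugtopnear=(9,75,108.5),ledgeEndNear=(9,35,91),grip=(0,-12,102),pivot=(0,130,90)).items(): print(n,pr(*p))
d=load('w18'); print('lug face bottom',w2c(ray(d,323,184.7,.072)).round(1),'top',w2c(ray(d,323,196.3,.1085)).round(1),'ledge end@91',w2c(ray(d,323,229.5,.091)).round(1))
im=S['image'][215:250,340:410]; cv2.imwrite('pics/z.png',cv2.resize(np.clip(im[:,:,::-1]*1.5,0,255).astype(np.uint8),(700,350),interpolation=cv2.INTER_CUBIC))
```

```text
64.8 94.4 far boss [642.   95.4] near [631.3 128.1]
66.7 100 far boss [644.5  91.5] near [633.8 124.2]
69 107 far boss [647.5  86.5] near [636.9 119.3]
lugtopfar [651.8  95.3]
lugtopnear [646.9 110.8]
ledgeEndNear [599.7 114.2]
grip [549.7  86.2]
pivot [712.6 131.9]
lug face bottom [-0.  74.8] top [-0.  74.3] ledge end@91 [-0.1 35. ]
```

The scene view agrees with the bar at (65, 94), hooked on the ledge. Now close the fingers and move in on the handle's -y side.

Call:
arm_command(
  fingers=[0, 0, 0, 0, 0, 0, 0, 0],
  travel=[
    [0, 0, 0],
    [0, 0, 0],
    [0, 0, 0],
    [0, -36, 0],
    [0, 0, 30],
    [0, 0, 30],
    [0, 0, 0],
    [0, 0, 0],
  ],
  angular=[
    [0, 0, 0],
    [0, 0, 0],
    [0, 0, 0],
    [0, 0, 0],
    [0, 0, 0],
    [0, 0, 0],
    [0, 0, 0],
    [0, 0, 0],
  ],
)

```text
time_s: 51.62
tcp_pos: [0.6131, 0.1086, 0.1408]
orientation: [-3.141, 0.063, -0.002]
force: [0.4, -0.1, -0.7]
finger_gap: -0.0
```

Run:
```python
from h import *
cs()
```

```text
t 51.62 TCPch x 0.7 y 105.8 z 140.8  toolx-in-ch 1.000 -0.002 tilt [0.001 0.   ] gap -0.0 F [ 0.4 -0.1 -0.7] q6 0.18
```

Call:
arm_command(
  fingers=[0, 0, 0, 0, 0, 0, 0, 0, 0],
  travel=[
    [0, -9, 0],
    [0, -9, 1],
    [0, -8, 2],
    [0, -7, 2],
    [0, -7, 4],
    [0, -6, 4],
    [0, -5, 5],
    [0, -5, 6],
    [0, 0, 0],
  ],
  angular=[
    [0, 0, 0],
    [0, 0, 0],
    [0, 0, 0],
    [0, 0, 0],
    [0, 0, 0],
    [0, 0, 0],
    [0, 0, 0],
    [0, 0, 0],
    [0, 0, 0],
  ],
)

```text
time_s: 52.75
tcp_pos: [0.6149, 0.1651, 0.1153]
orientation: [-3.14, 0.063, -0.0]
force: [0.9, -0.2, 1.0]
finger_gap: 0.002
```

Run:
```python
from h import *
cs()
```

```text
t 52.75 TCPch x 0.3 y 162.3 z 115.3  toolx-in-ch 1.000 -0.002 tilt [0. 0.] gap 0.2 F [ 0.9 -0.2  1. ] q6 0.26
```

Call:
arm_command(
  fingers=[0, 0, 0, 0, 0, 0],
  travel=[
    [0, -3, 6],
    [0, -2, 5],
    [0, -2, 5],
    [0, -1, 4],
    [0, 0, 3],
    [0, 0, 0],
  ],
  angular=[
    [0, 0, 0],
    [0, 0, 0],
    [0, 0, 0],
    [0, 0, 0],
    [0, 0, 0],
    [0, 0, 0],
  ],
)

```text
time_s: 53.5
tcp_pos: [0.6142, 0.1727, 0.0934]
orientation: [-3.141, 0.063, 0.003]
force: [-4.4, -0.1, 6.3]
finger_gap: 0.001
```

Run:
```python
from h import *
cs()
```

```text
t 53.50 TCPch x -0.7 y 169.9 z 93.4  toolx-in-ch 1.000 -0.002 tilt [-0.002  0.   ] gap 0.0 F [-4.4 -0.1  6.3] q6 0.27
```

Call:
arm_command(
  fingers=[0, 0, 0],
  travel=[
    [0, 0, 3],
    [0, 0, 0],
    [0, 0, 0],
  ],
  angular=[
    [0, 0, 0],
    [0, 0, 0],
    [0, 0, 0],
  ],
)

```text
time_s: 53.88
tcp_pos: [0.6144, 0.1727, 0.0932]
orientation: [-3.141, 0.063, 0.002]
force: [-9.3, -0.6, 19.0]
finger_gap: -0.003
```

Run:
```python
from h import *
cs()
d=snap('wrist','w19'); g=d['image'].min(2).astype(float)
a=load('w18')
```

```text
t 53.88 TCPch x -0.5 y 169.9 z 93.2  toolx-in-ch 1.000 -0.002 tilt [-0.001  0.   ] gap -0.2 F [-9.3 -0.6 19. ] q6 0.27
```

Call:
arm_command(
  fingers=[0, 0, 0, 64, 64, 64, 64, 64],
  travel=[
    [0, 0, -30],
    [0, 0, -45],
    [0, 0, -36],
    [0, 50, 0],
    [0, 50, 0],
    [0, 0, 0],
    [0, 0, 0],
    [0, 0, 0],
  ],
  angular=[
    [0, 0, 0],
    [0, 0, 0],
    [0, 0, 0],
    [0, 0, 0],
    [0, 0, 0],
    [0, 0, 0],
    [0, 0, 0],
    [0, 0, 0],
  ],
)

```text
time_s: 54.92
tcp_pos: [0.611, 0.0736, 0.2005]
orientation: [-3.141, 0.061, 0.001]
force: [0.6, -0.2, 0.9]
finger_gap: 0.75
```

Run:
```python
from h import *
cs()
d=snap('wrist','w20'); g=d['image'].min(2).astype(int)
print('col',[(v,int(g[v,323])) for v in range(40,240,2)])
for v in range(150,215,6): print(v,g[v,292:356:2].tolist())
S=snap('scene','sc6'); T=snap('top','top6')
for n,im,c in (('tam',S,(440,195,530,260)),):
    x=im['image'][c[1]:c[3],c[0]:c[2]].astype(int); m=(x[:,:,0]-x[:,:,2]>30); print('tamper brown px',m.sum(), np.argwhere(m).mean(0)+[c[1],c[0]] if m.any() else None)
x=load('sc1')['image'][195:260,440:530].astype(int); m=(x[:,:,0]-x[:,:,2]>30); print('earlier',m.sum(),np.argwhere(m).mean(0)+[195,440])
```

```text
t 54.92 TCPch x -0.2 y 70.8 z 200.5  toolx-in-ch 1.000 -0.001 tilt [-0.  0.] gap 64.0 F [ 0.6 -0.2  0.9] q6 0.12
col [(40, 121), (42, 120), (44, 126), (46, 132), (48, 131), (50, 131), (52, 131), (54, 132), (56, 132), (58, 131), (60, 132), (62, 132), (64, 131), (66, 130), (68, 131), (70, 131), (72, 129), (74, 131), (76, 132), (78, 130), (80, 131), (82, 131), (84, 132), (86, 131), (88, 131), (90, 131), (92, 131), (94, 130), (96, 131), (98, 131), (100, 130), (102, 131), (104, 130), (106, 131), (108, 131), (110, 130), (112, 131), (114, 131), (116, 131), (118, 131), (120, 131), (122, 139), (124, 155), (126, 155), (128, 84), (130, 73), (132, 73), (134, 71), (136, 101), (138, 155), (140, 157), (142, 155), (144, 153), (146, 154), (148, 157), (150, 157), (152, 84), (154, 25), (156, 27), (158, 92), (160, 128), (162, 128), (164, 128), (166, 129), (168, 128), (170, 127), (172, 128), (174, 128), (176, 130), (178, 117), (180, 50), (182, 42), (184, 41), (186, 41), (188, 43), (190, 67), (192, 71), (194, 74), (196, 111), (198, 86), (200, 74), (202, 74), (204, 75), (206, 74), (208, 76), (210, 75), (21
[... 1257 characters left out ...]
30, 131]
192 [130, 131, 129, 111, 68, 69, 69, 104, 122, 109, 105, 76, 73, 71, 73, 73, 71, 73, 73, 75, 73, 98, 111, 124, 109, 75, 70, 69, 94, 130, 132, 132]
198 [128, 130, 129, 114, 71, 72, 70, 105, 124, 123, 123, 102, 86, 87, 87, 85, 86, 85, 85, 86, 89, 122, 121, 122, 116, 73, 73, 73, 97, 131, 130, 132]
204 [129, 128, 130, 128, 129, 131, 129, 130, 130, 130, 130, 97, 73, 74, 74, 74, 75, 75, 73, 74, 87, 132, 128, 128, 129, 129, 126, 127, 128, 131, 131, 134]
210 [130, 129, 130, 128, 130, 130, 130, 130, 132, 130, 131, 97, 75, 75, 76, 74, 76, 75, 76, 76, 87, 132, 128, 129, 128, 130, 125, 127, 129, 131, 130, 134]
tamper brown px 31 [206.74193548 487.03225806]
earlier 31 [215.12903226 493.74193548]
```

Run:
```python
from h import *
d=load('w20')
print('plate front',w2c(ray(d,323,158,.072)).round(1),'prev', w2c(ray(load('w18'),323,0,.072)).round(1),'lugbottom',w2c(ray(d,323,179.2,.072)).round(1),'ledge end',w2c(ray(d,323,223.6,.091)).round(1),'grip')
print('bar',w2c(ray(d,323,195.8,.0944)).round(1))
for v,z in ((46,.09),(121.5,.0935)): print('lev?',w2c(ray(d,323,v,z)).round(1))
for n in ('sc1','sc6'):
    S=load(n)['image'][195:260,440:530].astype(int); m=(S[:,:,0]-S[:,:,2]>30); a=np.argwhere(m)+[195,440]
    s=load(n); c=a.mean(0); print(n,'rows',a[:,0].min(),a[:,0].max(),'cols',a[:,1].min(),a[:,1].max(),'mid',ray(s,c[1],c[0],.056).round(4))
for n in ('top1','top6'):
    t=load(n); S=t['image'][195:245,125:190].astype(int); m=(S[:,:,0]-S[:,:,2]>30); a=np.argwhere(m)+[195,125]
    if len(a): c=a.mean(0); print(n,len(a),c,ray(t,c[1],c[0],.06).round(4))
# handle in top6: bright column
t=load('top6'); 
for L in (0,.1,.3): 
    q=c2w(0,130+68*np.cos(L)); p=np.append(q,.09+.068*np.sin(L)); print('L',L,'tip proj top',proj(t,p).round(1),'scene',proj(load('sc6'),p).round(1))
Sc=load('sc6')['image'].min(2)
cv2.imwrite('pics/t.png',0*Sc[:2,:2])
g=load('w19')['image'].min(2); print('w19 col', [int(x) for x in g[60:240:4,323]])
```

```text
plate front [1.000e-01 1.023e+02] prev [  0.3 231.5] lugbottom [ 0.1 81.3] ledge end [ 0.1 41.9] grip
bar [ 0.1 71.1]
lev? [  0.3 195.7]
lev? [  0.2 137.3]
sc1 rows 213 218 cols 491 497 mid [0.4247 0.3721 0.056 ]
sc6 rows 204 209 cols 484 490 mid [0.3983 0.3566 0.056 ]
top1 20 [220.6  157.55] [0.4563 0.3463 0.06  ]
top6 94 [227.9787234  155.94680851] [0.4359 0.3485 0.06  ]
L 0 tip proj top [212.4 162.3] scene [418.  251.4]
L 0.1 tip proj top [212.  161.5] scene [418.3 249.3]
L 0.3 tip proj top [211.8 160. ] scene [417.9 245.1]
w19 col [122, 126, 128, 126, 127, 129, 126, 127, 127, 129, 126, 126, 126, 126, 129, 127, 129, 129, 131, 133, 133, 129, 122, 127, 119, 56, 72, 71, 72, 71, 71, 71, 72, 73, 73, 74, 73, 95, 135, 135, 134, 136, 134, 135, 135]
```

Run:
```python
from h import *
from scipy.optimize import least_squares
obs=[]
for n,c in (('sc6',(460,180,520,260)),('top6',(125,195,190,250))):
    t=load(n); S=t['image'][c[1]:c[3],c[0]:c[2]].astype(int); m=(S[:,:,0]-S[:,:,2]>15)&(S[:,:,0]>S[:,:,1]*1.3)
    k,l,s,cc=cv2.connectedComponentsWithStats(m.astype(np.uint8)); i=1+s[1:,4].argmax(); print(n,s[i],cc[i]+c[:2]); obs.append((t,cc[i]+c[:2]))
r=least_squares(lambda p:np.concatenate([proj(d,p)-uv for d,uv in obs]),[.45,.36,.05]); print(r.x.round(4),r.fun.round(1))
for ctr in ((.436,.349),(.463,.361)):
    for z in (.018,.094): print(ctr,z,[proj(t,np.array([*ctr,z])).round(0).tolist() for t,_ in obs])
# bright foot disc in top view
t=obs[1][0]; print(t['image'].min(2)[214:250:2,140:182:2])
```

```text
sc6 [ 18  24  13  25 157] [483.77707006 215.93630573]
top6 [ 24  28  16  10 100] [156.21 227.89]
[0.4364 0.348  0.0587] [ 0.1 -0.   0.1 -0. ]
(0.436, 0.349) 0.018 [[480.0, 227.0], [161.0, 230.0]]
(0.436, 0.349) 0.094 [[488.0, 206.0], [151.0, 226.0]]
(0.463, 0.361) 0.018 [[485.0, 236.0], [158.0, 221.0]]
(0.463, 0.361) 0.094 [[494.0, 214.0], [148.0, 216.0]]
[[ 26  91  81  80  80  82  81  81  84  83  83  80  82  83  72  19  25  27
   26  31  26]
 [ 30  83  83  81  84  82  85  84  79  79  77  78  81  85  38  23  25  35
   26  34  31]
 [ 30  81  82  85  83  78  84  83  84  80  84  81  82  82  11  25  26  26
   31  29  31]
 [ 46  82  82  82  84  84  85  83  82  81  80  81  84  85  15  23  27  33
   30  32  35]
 [ 74  81  82  81  83  82  65  85  80  91 102 104 104 108  18  21  28  20
   38  29  35]
 [ 86  83  84  80  80  43  29  27  44  99 107 104 107  88  20  26  28  27
   35  28  33]
 [ 78  81  83  82  63  33  36  36  20   6  59  86 109  43  16  25  25  21
   31  32  27]
 [ 83  82  84  85  78  36  27  25  17  13  13   8  37  21  19  28  23  30
   33  30  27]
 [ 84  79  80  85  80  67  57 
[... 160 characters left out ...]
3  81  80  81  74 104 107 109  94  97  74  19  28  22  23  34
   22  27  25]
 [ 81  80  80  85  81  81  78  89 103 107 101 106  37  26  20  26  26  36
   31  28  40]
 [ 84  81  83  83  86  82  78  81  84 105 105 103  18  23  27  28  27  30
   26  32  22]
 [ 65  67  69  84  85  81  92  79  72  57  82  87  19  25  30  29  19  33
   31  34  19]
 [ 98  96  98  92  83  85  88  82  70  75  67  68  23  22  16  28  31  22
   35  34  34]
 [ 97 100  98  95 101 101 101  97 101 106 102  90  25  25  33  25  31  31
   37  27  32]
 [ 99 102  98  96 102 103 101  98 104 102 101  62  28  26  24  35  34  23
   25  34  33]
 [ 98  98 105  97 102  99 104 101  97  96  99  30  21  29  16  23  26  30
   34  38  25]]
```

Run:
```python
from h import *
cs(); print(bot.job_done())
```

```text
t 55.08 TCPch x -0.1 y 70.8 z 200.6  toolx-in-ch 1.000 -0.000 tilt [-0.  0.] gap 63.9 F [ 0.2 -0.6 -0.1] q6 0.12
the job is handed in; nothing more can be done
None
```

I moved the tamper to the tool tray, spread the pellets, slid the cover shut, hooked the bail and pushed the lever down. I handed the job in at 55 s; no verdict was reported.

**Pellets:** There were seven, all in the heap; none lay loose on the bench. In the last view before closing they stood singly. The closest centres were about 43 mm apart and every quarter of the bed was covered. They could not be seen again under the cover.

**Cover and latch:** The lever took 19 N against its stop at the fully-down height. The cover reads about 1.7 mm from its hard end. The bail's bar reads about 3.5 mm from my estimate of the keeper seat; it was partly hidden by the lug, so that figure is the least certain.

**Tamper:** It was knocked about 3 cm during the run. It still stands upright in the tray, about 27 and 13 mm off its centre.

**What went wrong:** The bail slipped from the grip twice. The first slip also pushed the lever level. I took the bail again, deeper and harder, before hooking it. With the bar on the ledge, the boss-width estimates of its height in the wrist pictures ran from about 94 to 107 mm. The scene view and the lug's position both put it on the ledge, and the cover drawing home agrees.

**Bystanders:** I did not go near the other things on the bench, but took no separate measurement of them at the end.

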